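# Fit the matching rotor to the bench centrifuge

## Robot

A 6-joint arm with a two-finger parallel gripper is mounted at the origin on the work surface. World frame = base frame: x ahead of the robot, y to its left, z up, the work surface at z = 0. Lengths are in m, angles in rad, forces in N, time in s.
With the tool pointing down it reaches from about 0.275 to 0.875 m from the base axis. Payload 12.5 kg.
Tool frame: the origin (TCP) lies midway between the tips of the shut fingers; the grasp point (between the pads) lies 19 mm behind it; z points along the fingers, y is the direction in which the jaws open and shut (so a half turn about z gives the same grasp; the last joint's range is limited). The gripper opens to 85 mm and grips with 20 to 120 N. Pads are 22 mm wide; open, the fingers measure 114 mm over their backs; the gripper's body (76 mm by 85 mm) begins 54 mm behind the grasp point. The pads swing forward as they close: fully open they stand 13 mm farther back than shut.
Start: joints at [1.239, 0.351, 1.652, -0, 1.139, -0.085], TCP at [0.134, 0.533, 0.231] pointing down, gripper open.
Joint ranges: [-2.75, 2.75], [-0.79, 2.1], [0.01, 2.65], [-1.57, 4.71], [0.07, 3.14], [-2.87, 2.87]. Speed limits (rad/s): [2.22, 2.22, 2.79, 3.14, 3.14, 3.14].

## Interface

Orientations are given as a rotation vector (axis times angle).
In Python, from workcell import observe, get_image, get_calibration, finish_job gives the robot as it stands.
- The arm moves only by the tool jog_arm, never from a script. Its argument "plan" is a list of rows, each a list of 7 numbers: the turn, a rotation vector about the tool's x, y, z in rad, then the shift along the tool's x, y, z in m, then the opening, from 0 (shut) to 1 (fully open). In form: [[rx, ry, rz, dx, dy, dz, claw], ...]. A call has 1 to 10 rows; each row shifts and turns the pose as measured when the row begins, along the tool's axes as they then stand; what a row does not reach is not made up. A row lasts 1/10 s, in which the tool goes at most 50 mm and 8.59 degrees, less where a joint would pass 70% of its speed; a pose out of reach is approached as far as the arm can. A call with a gripper value outside its range is refused whole. The fingers move at their own pace and stop on an object; "newtons" is the grip in N (left out, the last holds). Time passes only in rows, so rows that do not move let the fingers close. It gives the time, the measured TCP pose, the force and the opening at its end, in the units of the state.
- observe(): the state, without advancing time (a new reading comes with each control period).
- get_image(name): name is "scene" or "top" or "wrist"; returns the picture (480x640x3 uint8, red, green, blue); there is no depth.
- get_calibration(name): a dict with "fov_y" (degrees; the focal length in pixels is half the picture's height over the tangent of half this angle, whatever the lens; pixels are square), "cx", "cy" (the principal point, pixels), "k1" (the pictures are not rectified: a ray, as slopes to the right and down, at radius r is drawn at 1 + k1 r^2 times it, then the intrinsics apply), "origin" and "attitude" of the camera in the world. Camera axes: x right, y down, z forward; pixel columns grow to the right and rows downward; lengths in m; the calibration is good to about 2 mm. A picture is of the moment at which its call begins: read the wrist's pose just before it. get_calibration takes no time and is no camera call; for the wrist camera it gives the pose at the moment of the call.
- finish_job(): hands the job in, once; it reports no verdict.
The state is a dict: "time_s": time; "qpos": joint angles; "joint_velocities": joint speeds; "joint_torque": joint torques, N m; "ee_pos": TCP position; "ee_rot": TCP orientation; "wrist_force": force on the tool from outside, world axes, zero at the start; "moment": the same for the moment, N m; "opening": opening from 0.0 (shut) to 1.0 (fully open).
Only numpy, scipy, OpenCV 4.12 (cv2) and the standard library are available. Lean on these libraries where they do the work, as an engineer would, in place of code of your own. Each camera call takes 0.05 s, during which the arm holds its last target.

## Task

Three rotors lie back on the drying board; find the one whose keyways match the two keys on the centrifuge's drive spindle. Stand it base down on the blue mat and let go, take it afresh by its boss from above, lower it onto the spindle and turn it without forcing it until the keys drop into the keyways and it sits fully home, then let go. Leave the other two rotors on the board and the other things on the bench where they are.

Things in the scene. Friction and masses are not known exactly. Their poses are not given: they have to be found in the camera images.
- rotor_a: Rotor with TWO keyways OPPOSITE each other, along its +x and -x. Dark blue body, 96 mm across (straight rim 18 mm high, then a cone with ten tube holes, up to 34 mm above the base); bright boss 50 mm across on top, 34 to 72 mm above the base. 0.3 kg. Origin: centre of the flat base; z: the axis, from base to boss. It starts leaning with its base flat against the board, rim on two pegs.
- rotor_a_grip (a point): Point on the axis of rotor_a inside its boss, 56 mm above the base, a good height to grip across the boss; axes as rotor_a. The blackened bore, 21 mm across, runs right through; the keyways are 13 mm wide, reach 18 mm from the axis and run the whole length, seen from both ends.
- rotor_b: Rotor exactly like rotor_a outside, but with THREE keyways 120 degrees apart (one along its +x). Same origin and z axis.
- rotor_c: Rotor exactly like rotor_a outside, but with TWO keyways AT A RIGHT ANGLE (along its +x and +y). Same origin and z axis.
- rack: Dark grey drying board, 350 mm wide (y), 145 mm high, leaning back 30 degrees, on a white foot 150 mm deep; fixed. Three places 112 mm apart, each with two white pegs 10 mm thick, square to the board and 24 mm out, under the rotor; a rotor comes away square to the board. Its z axis there points out of the board, 30 degrees above level. Origin: centre of the underside; the front looks along its -x.
- mat: Blue rubber mat, 160 x 160 x 3 mm, fixed on the bench. Origin: centre of its underside.
- centrifuge: Bench centrifuge, fixed: light casing 200 (x) x 210 (y) mm, 120 mm high, with a round open chamber 131 mm across and 68 mm deep in its middle; its clear lid stands open, up to 310 mm high, on its -y side. Origin: centre of its underside.
- seat (a point): Where the centre of the rotor's base rests when fully home: on the axis of the upright drive spindle, on its black shoulder (48 mm across), 70 mm above the bench; axes as the centrifuge. A steel pilot 19 mm thick rises 42 mm above this point, coned over its last 12 mm. The spindle is held by its brake and does not turn under light force.
- keys (a point): Centre of the tops of the spindle's TWO OPPOSITE brass keys, 17 mm above the seat: each is 8 mm wide and reaches 16 mm from the axis. An unaligned rotor stops on them, 16 mm above home. They are parked up to 0.9 rad either way from this point's x axis (axes as the centrifuge; the real angle is not reported: look or feel for it) and enter the keyways when right within about 0.1 rad.
- bottle: Amber bottle 60 mm across, 135 mm high, standing loose. Origin: centre of its underside.
- tip_box: Blue pipette-tip box 85 x 120 x 50 mm, loose. Origin: centre of its underside.
- pipette: Hand pipette lying loose, about 255 mm long along its x. Origin: on its underside, near the middle.
Not all that is in view belongs to the job. What is shaped like the rotor_a but orange is not meant. Several things look just like the mat: the one meant starts farthest to the robot's left.

How it is judged:
On the way:
1. the matching rotor stands base down on the mat, let go (horizontal distance between rotor_a and mat below 0.07 m and height (world z) of rotor_a below 0.008 m and angle between rotor_a's own z axis and vertical below 0.06 rad and contact force between the fingers and rotor_a below 0.1 N and linear speed of rotor_a below 0.02 m/s), for 0.2 s.
At the end, for the whole second after the job is handed in: The rotor with two opposite keyways sits on the spindle, its base within 3 mm of the seat's height and 4 mm of its axis, upright within 0.05 rad, at rest. The other rotors are within 25 mm, the bottle, tip box and pipette within 30 mm of where they began (horizontal distance between rotor_a and seat below 0.004 m and z of rotor_a in the frame of seat between -0.003 and 0.003 m and angle between rotor_a's own z axis and vertical below 0.05 rad and linear speed of rotor_a below 0.01 m/s and angular speed of rotor_a below 0.1 rad/s and distance of each of rotor_b, rotor_c from where it was at the start of the episode below 0.025 m and distance of each of bottle, tip_box, pipette from where it was at the start of the episode below 0.03 m); the robot touches nothing.
It fails at once if a rotor that does not match is taken or knocked from its place on the board (moved over 25 mm) (distance of any of rotor_b, rotor_c from where it was at the start of the episode above 0.025 m).
It fails at once if the bottle, tip box or pipette is moved over 30 mm, or the bottle tipped (distance of any of bottle, tip_box, pipette from where it was at the start of the episode above 0.03 m or angle between bottle's own z axis and vertical above 0.5 rad).
It fails at once if the rotor is forced on the centrifuge (over 60 N) (contact force between rotor_a and centrifuge above 60 N).
It also fails if it takes over 61 s, if anything falls off the work surface, if the arm or the gripper's body presses on something with over 40 N, if the wrist force passes 120 N, or if a joint passes its speed limit or range.

## Working session

There is one attempt and no reset: what is moved stays moved. The work goes in short steps, Python scripts to look and compute and a tool call to move; the robot and the scene stay as the last step left them, time stands still between calls to the robot, and variables do not carry over. Pictures are saved under pics/ and viewed, and the job is handed in when it is done.

Besides the shell and the picture viewer there is one more tool, called after ">>>" by a JSON object that holds its "op" and its "data". jog_arm: Moves the arm, as the interface text tells. Its arguments: {"type":"object","properties":{"plan":{"type":"array"},"newtons":{"type":"number"}},"required":["plan"]}

```bash
ls; mkdir -p pics
python3 - <<'E'
from workcell import *
import cv2,json
for n in ["scene","top","wrist"]:
    c=get_calibration(n); print(n,c)
    cv2.imwrite(f"pics/{n}0.png",get_image(n)[:,:,::-1])
print(observe())
E
```

```text
pics
scene {'fov_y': 50.98122982916314, 'cx': 328.351753495095, 'cy': 243.41302039341403, 'k1': -0.0729786643956371, 'origin': array([ 1.63528987, -0.01657906,  0.9718744 ]), 'attitude': array([-1.73286815, -1.6658321 ,  0.80616155])}
top {'fov_y': 47.8384408139861, 'cx': 321.93685633777795, 'cy': 237.5611907409783, 'k1': -0.1557111318864975, 'origin': array([ 0.43304577, -0.00555688,  1.43248522]), 'attitude': array([-2.17709527,  2.18649585, -0.11043951])}
wrist {'fov_y': 65.90850706110686, 'cx': 323.14771519970424, 'cy': 245.92658117419776, 'k1': -0.04041850661317963, 'origin': array([0.05182205, 0.55345665, 0.37386222]), 'attitude': array([2.25946409, 1.76138261, 0.29328117])}
{'time_s': 0.15, 'qpos': array([ 1.23937234e+00,  3.51136669e-01,  1.65225391e+00,  3.45158789e-05,
        1.13912922e+00, -8.46357796e-02]), 'joint_velocities': array([ 0.00207083, -0.00038687, -0.00018365,  0.00043388,  0.00117134,
       -0.00069228]), 'joint_torque': array([ 3.77131073e-05, -5.06246173e+01, -2.91501117e+01, -1.41010337e-04,
        3.38766687e-03,  4.08048174e-05]), 'ee_pos': array([0.13426361, 0.53309986, 0.23087765]), 'ee_rot': array([-3.86666163e-01, -3.11748230e+00,  1.41468371e-03]), 'wrist_force': array([-0.29389721,  0.17883801,  0.2794134 ]), 'moment': array([ 0.06093948, -0.00276818,  0.00502303]), 'opening': 0.9996559228155821}
```

View pics/scene0.png

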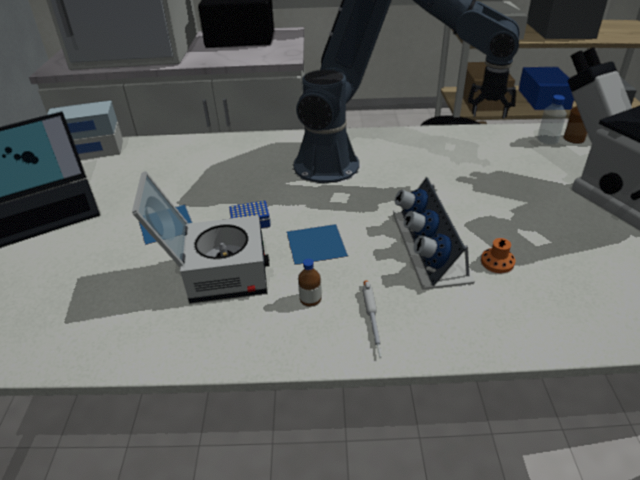

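View pics/top0.png

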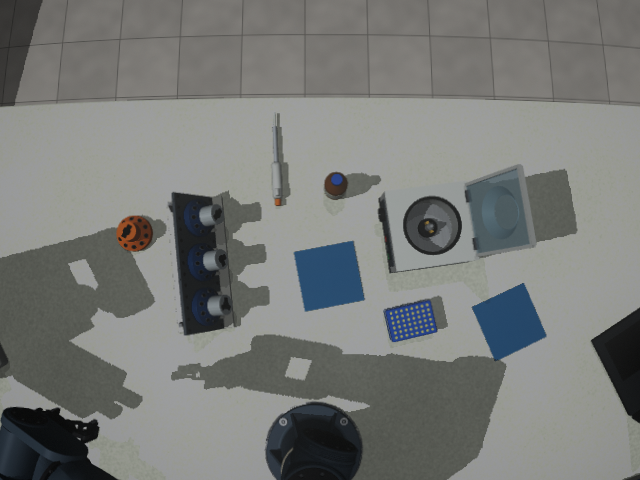

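View pics/wrist0.png

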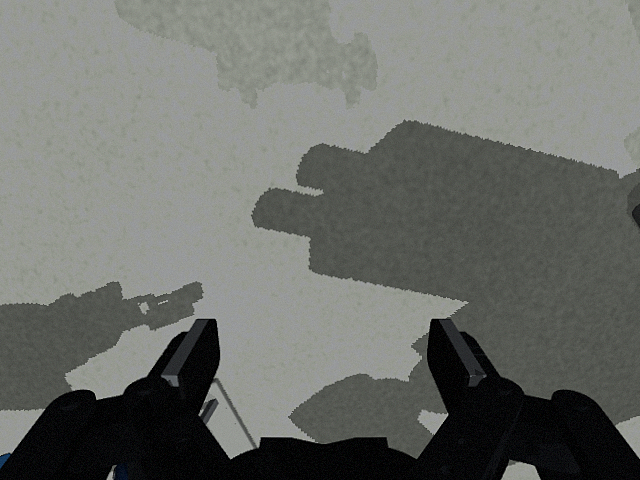

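The top view shows the rack at left around (205,260), with the rotor bosses pointing right, which is world -y. The left mat is at (330,275) and is the one meant; a decoy mat is at (510,320). The spindle is at about (431,226) and the bottle at (336,185). I'll write the helpers and measure next.

```bash
cat > h.py <<'E'
import numpy as np, cv2
from scipy.spatial.transform import Rotation as R
from workcell import *
def K(c):
    f=240/np.tan(np.radians(c['fov_y']/2)); return np.array([[f,0,c['cx']],[0,f,c['cy']],[0,0,1.]])
def ray(c,uv):
    uv=np.array(uv,float).reshape(-1,1,2)
    # drawn = s*(1+k1 r^2)
    p=cv2.undistortPoints(uv,K(c),np.array([c['k1'],0,0,0,0.])).reshape(-1,2)
    d=np.c_[p,np.ones(len(p))]@R.from_rotvec(c['attitude']).as_matrix().T
    return np.array(c['origin']),d/np.linalg.norm(d,axis=1)[:,None]
def onz(c,uv,z):
    o,d=ray(c,uv); return o+d*((z-o[2])/d[:,2])[:,None]
def onplane(c,uv,p,n):
    o,d=ray(c,uv); return o+d*(((np.array(p)-o)@n)/(d@n))[:,None]
def proj(c,P):
    P=np.array(P,float).reshape(-1,3); M=R.from_rotvec(c['attitude']).as_matrix()
    q=(P-c['origin'])@M
    rv=np.zeros(3); uv,_=cv2.projectPoints(q,rv,rv,K(c),np.array([c['k1'],0,0,0,0.])); return uv.reshape(-1,2)
def tri(c1,u1,c2,u2):
    o1,d1=ray(c1,u1);o2,d2=ray(c2,u2);d1=d1[0];d2=d2[0]
    A=np.c_[d1,-d2];s=np.linalg.lstsq(A,o2-o1,rcond=None)[0]
    a=o1+s[0]*d1;b=o2+s[1]*d2; return (a+b)/2,np.linalg.norm(a-b)
def cls(T):  # state->TCP R,p
    return R.from_rotvec(T['ee_rot']).as_matrix(),np.array(T['ee_pos'])
def delta(target_p,target_R,s=None):
    s=s or observe(); M,p=cls(s)
    return M.T@(np.array(target_p)-p), R.from_matrix(M.T@target_R).as_rotvec()
E
python3 - <<'E'
from h import *
im=cv2.imread("pics/top0.png");c=get_calibration("top")
hsv=cv2.cvtColor(im,cv2.COLOR_BGR2HSV)
m=cv2.inRange(hsv,(95,120,60),(115,255,200))
n,l,st,ce=cv2.connectedComponentsWithStats(m)
for i in range(1,n):
    if st[i,4]>300:
        print(st[i],ce[i],onz(c,ce[i],.003)[0].round(4))
        if st[i,4]>2500:
            print(cv2.boxPoints(cv2.minAreaRect(np.argwhere(l==i)[:,::-1].astype(np.float32))))
E
python3 - <<'E'
import cv2
t=cv2.imread("pics/top0.png")[180:345,160:250]
cv2.imwrite("pics/rk.png",cv2.resize(t,None,fx=3.6,fy=3.6,interpolation=cv2.INTER_CUBIC))
t=cv2.imread("pics/top0.png")[170:285,370:550]
cv2.imwrite("pics/cf.png",cv2.resize(t,None,fx=4,fy=4,interpolation=cv2.INTER_CUBIC))
t=cv2.imread("pics/scene0.png")[170:295,380:480]
cv2.imwrite("pics/rs.png",cv2.resize(t,None,fx=4.5,fy=4.5,interpolation=cv2.INTER_CUBIC))
E
```

```text
[ 295  241   69   70 3555] [328.67116737 275.63909986] [ 0.4594 -0.0408  0.003 ]
[[293.89282 251.6871 ]
 [352.2517  240.57114]
 [363.48145 299.52737]
 [305.12256 310.64334]]
[ 472  283   74   77 3292] [508.83778858 321.43590522] [ 0.332  -0.5251  0.003 ]
[[471.11804 305.69836]
 [523.20984 282.9082 ]
 [547.1016  337.51807]
 [495.00983 360.30823]]
[ 386  301   51   41 1046] [410.34894837 320.88145315] [ 0.3384 -0.2561  0.003 ]
```

View pics/rk.png

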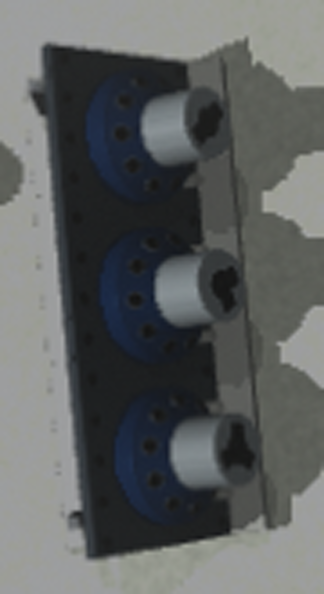

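View pics/rs.png

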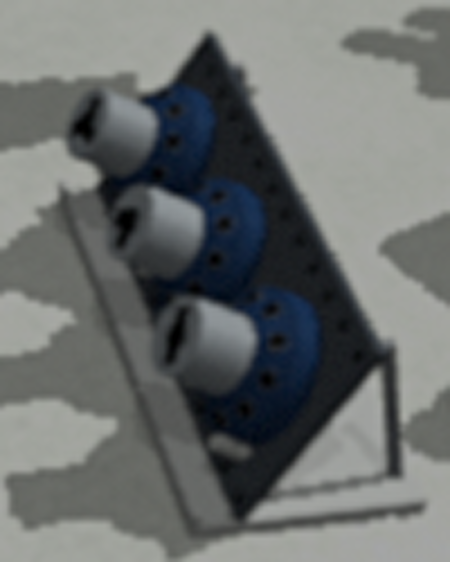

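View pics/cf.png

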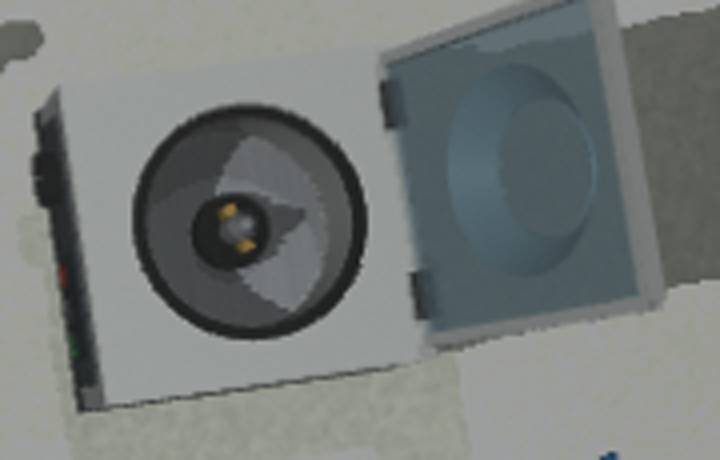

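Run:
```python
from h import *
ct=get_calibration("top");cs=get_calibration("scene")
T=[(217.5,211.1),(223.3,259.2),(226.7,305)];S=[(419.6,244.4),(407.8,220),(399.5,197.1)]
for t,s in zip(T,S): print(tri(ct,t,cs,s))
k=onz(ct,[(427,222.5),(431.5,231.2)],.087);print(k,np.degrees(np.arctan2(*(k[0]-k[1])[[1,0]])))
# casing top corners
q=np.array([(60,85),(380,48),(430,350),(105,405)])/4+[370,170]
print(onz(ct,q,.12)); print(onz(ct,q,.12).mean(0))
# chamber rim
print(onz(ct,[np.array((250,221))/4+[370,170]],.12))
s=observe();M,p=cls(s);c=get_calibration("wrist")
print("cam in tool",M.T@(c['origin']-p),M.T@R.from_rotvec(c['attitude']).as_matrix())
print("M",M)
# bottle, tip box
print(onz(ct,[(337,180)],.135),onz(ct,[(410,321)],.05))
```

```text
(array([0.61700792, 0.23619223, 0.1144853 ]), np.float64(0.002097536784170785))
(array([0.49873196, 0.22243264, 0.10705039]), np.float64(0.003646039568312233))
(array([0.38666347, 0.21355356, 0.10941532]), np.float64(0.004891792216482672))
[[ 0.59002687 -0.28784995  0.087     ]
 [ 0.56792352 -0.29884922  0.087     ]] 26.456276769694828
[[ 0.66397798 -0.17810321  0.12      ]
 [ 0.68793582 -0.38016565  0.12      ]
 [ 0.49904833 -0.40592471  0.12      ]
 [ 0.46689567 -0.20257585  0.12      ]]
[ 0.57946445 -0.29169236  0.12      ]
[[ 0.57933601 -0.29451282  0.12      ]]
cam in tool [ 0.08493021 -0.00050815 -0.14304857] [[ 1.12243759e-04 -9.45517541e-01 -3.25571140e-01]
 [ 9.99999990e-01  1.34598718e-04 -4.61395044e-05]
 [ 8.74471688e-05 -3.25571132e-01  9.45517546e-01]]
M [[-9.69698484e-01  2.44304606e-01 -3.31326197e-04]
 [ 2.44304806e-01  9.69698103e-01 -8.66485814e-04]
 [ 1.09599909e-04 -9.21174562e-04 -9.99999570e-01]]
[[ 0.68922307 -0.05922999  0.135     ]] [[ 0.34123312 -0.24694356  0.05      ]]
```

```bash
cat >> h.py <<'E'
from scipy.linalg import expm,logm
def screw(tp,tR,N=None,s=None,show=True):
    s=s or observe(); M,p=cls(s)
    T0=np.eye(4);T0[:3,:3]=M;T0[:3,3]=p
    T1=np.eye(4);T1[:3,:3]=tR;T1[:3,3]=tp
    X=np.real(logm(np.linalg.inv(T0)@T1))
    if N is None:
        N=int(np.ceil(max(np.linalg.norm([X[2,1],X[0,2],X[1,0]])/.14,np.linalg.norm(X[:3,3])/.045,1)))
    E_=expm(X/N); r=R.from_matrix(E_[:3,:3]).as_rotvec()
    if show:
        print("N",N,"row",np.r_[r,E_[:3,3]].round(4)); 
        T=T0@expm(X/2);print("mid",T[:3,3].round(3),"z",T[:3,2].round(2))
    return N
yr=np.array([.995,.098,0]);yr/=np.linalg.norm(yr)
nh=np.array([yr[1],-yr[0],0]); n=nh*np.cos(np.pi/6)+np.array([0,0,.5])
def frame(z,y):
    z=np.array(z)/np.linalg.norm(z); y=np.array(y)-z*np.dot(y,z); y/=np.linalg.norm(y)
    return np.c_[np.cross(y,z),y,z]
Rdown=frame([0,0,-1],yr); Rrack=frame(-n,yr)
E
python3 - <<'E'
from h import *
print(Rdown,Rrack)
screw([.45,.06,.33],Rdown)
E
```

```text
[[-0.09801818  0.99518462  0.        ]
 [ 0.99518462  0.09801818  0.        ]
 [ 0.          0.         -1.        ]] [[-4.90090920e-02  9.95184624e-01 -8.48862374e-02]
 [ 4.97592312e-01  9.80181841e-02  8.61855166e-01]
 [ 8.66025404e-01  1.32764614e-18 -5.00000000e-01]]
N 14 row [-0.0001  0.      0.0876 -0.0427 -0.0072 -0.0071]
mid [0.367 0.347 0.28 ] z [-0. -0. -1.]
```

>>> {"op": "jog_arm", "data": {"plan": [[0, 0, 0.088, -0.043, -0.007, -0.007, 1], [0, 0, 0.088, -0.043, -0.007, -0.007, 1], [0, 0, 0.088, -0.043, -0.007, -0.007, 1], [0, 0, 0.088, -0.043, -0.007, -0.007, 1], [0, 0, 0.088, -0.043, -0.007, -0.007, 1], [0, 0, 0.088, -0.043, -0.007, -0.007, 1], [0, 0, 0.088, -0.043, -0.007, -0.007, 1], [0, 0, 0.088, -0.043, -0.007, -0.007, 1], [0, 0, 0.088, -0.043, -0.007, -0.007, 1], [0, 0, 0.088, -0.043, -0.007, -0.007, 1]]}}

```text
time_s: 1.15
ee_pos: [0.4305, 0.2176, 0.3007]
ee_rot: [-1.712, -2.633, 0.008]
wrist_force: [-0.1, -0.0, -0.5]
opening: 1.003
```

Run:
```python
from h import *
print(observe()['qpos'],cls(observe()))
f=np.array([.4987,.2224,.108]);p=f+.13*n;print(p)
screw([.45,.06,.33],Rdown)
screw(p,Rrack)
```

```text
[ 0.37283526  0.16010041  1.72535207 -0.00267219  1.26077888 -0.04433148] (array([[-0.40592633,  0.91389951, -0.00339206],
       [ 0.91390283,  0.40591273, -0.00405926],
       [-0.00233288, -0.00474777, -0.99998601]]), array([0.43048408, 0.21758106, 0.30067551]))
[0.50973521 0.11035883 0.173     ]
N 4 row [-0.0011  0.0008  0.08   -0.0393 -0.007  -0.0072]
mid [0.447 0.14  0.315] z [-0. -0. -1.]
N 8 row [-0.0214  0.1301  0.036  -0.0221  0.005   0.0079]
mid [0.478 0.15  0.254] z [-0.09  0.49 -0.87]
```

>>> {"op": "jog_arm", "data": {"plan": [[0, 0, 0.08, -0.039, -0.007, -0.007, 1], [0, 0, 0.08, -0.039, -0.007, -0.007, 1], [0, 0, 0.08, -0.039, -0.007, -0.007, 1], [0, 0, 0.08, -0.039, -0.007, -0.007, 1]]}}

```text
time_s: 1.55
ee_pos: [0.4494, 0.0538, 0.3297]
ee_rot: [-2.127, -2.312, 0.01]
wrist_force: [0.0, -0.7, 0.2]
opening: 0.997
```

Run:
```python
from h import *
print(observe()['qpos'],cls(observe())[1])
f=np.array([.4987,.2224,.108]);p=f+.13*n
screw(p,Rrack,10)
```

```text
[ 0.01870092  0.07832777  1.74759302 -0.00447653  1.31995165 -0.06326086] [0.44942819 0.05376492 0.32974244]
N 10 row [ 0.0004  0.1051 -0.0016 -0.0027  0.0066  0.017 ]
mid [0.481 0.061 0.244] z [-0.05  0.5  -0.87]
```

>>> {"op": "jog_arm", "data": {"plan": [[0, 0.105, -0.0016, -0.0027, 0.0066, 0.017, 1], [0, 0.105, -0.0016, -0.0027, 0.0066, 0.017, 1], [0, 0.105, -0.0016, -0.0027, 0.0066, 0.017, 1], [0, 0.105, -0.0016, -0.0027, 0.0066, 0.017, 1], [0, 0.105, -0.0016, -0.0027, 0.0066, 0.017, 1], [0, 0.105, -0.0016, -0.0027, 0.0066, 0.017, 1], [0, 0.105, -0.0016, -0.0027, 0.0066, 0.017, 1], [0, 0.105, -0.0016, -0.0027, 0.0066, 0.017, 1], [0, 0.105, -0.0016, -0.0027, 0.0066, 0.017, 1], [0, 0.105, -0.0016, -0.0027, 0.0066, 0.017, 1]]}}

```text
time_s: 2.55
ee_pos: [0.517, 0.1066, 0.1746]
ee_rot: [-1.48, -1.624, -0.911]
wrist_force: [0.0, -0.0, -0.9]
opening: 1.001
```

Run:
```python
from h import *
print(observe()['qpos'],cls(observe()))
c=get_calibration("wrist");cv2.imwrite("pics/w1.png",get_image("wrist")[:,:,::-1])
np.save("w1.npy",c,allow_pickle=True)
```

```text
[-0.31799297  0.62676604  1.78823511  0.96832495  1.44089886 -0.92503879] (array([[-0.05602062,  0.99651786, -0.06175636],
       [ 0.46720587,  0.08082777,  0.88044622],
       [ 0.88237201,  0.02047021, -0.47010702]]), array([0.51703011, 0.10661226, 0.17457819]))
```

View pics/w1.png

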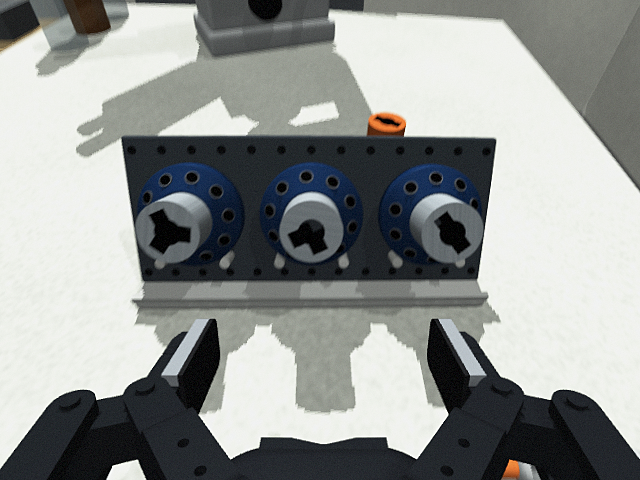

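Run:
```python
from h import *
ct=get_calibration("top");cw=np.load("w1.npy",allow_pickle=True).item()
A=tri(ct,(172.5,192.5),cw,(495,138.5));B=tri(ct,(185.6,334.2),cw,(123,137));print(A,B,np.linalg.norm(A[0]-B[0]),(A[0]-B[0])/np.linalg.norm(A[0]-B[0]))
for t,w in zip([(217.5,211.1),(223.3,259.2),(226.7,305)],[(453,229),(310,228),(168,229)]): print(tri(ct,t,cw,w))
im=cv2.imread("pics/w1.png")[170:290,380:500]
cv2.imwrite("pics/w1c.png",cv2.resize(im,None,fx=5,fy=5,interpolation=cv2.INTER_CUBIC))
```

```text
(array([0.6609871 , 0.34370339, 0.1349951 ]), np.float64(0.0003875010607343241)) (array([0.31671566, 0.3057863 , 0.13580457]), np.float64(0.0011395694203238747)) 0.34635413616569466 [ 0.99398681  0.10947491 -0.00233711]
(array([0.61364024, 0.23648333, 0.11318971]), np.float64(0.007200006090955066))
(array([0.4979459 , 0.2181092 , 0.12169798]), np.float64(0.00019375651353160245))
(array([0.3878802 , 0.21093901, 0.11590975]), np.float64(0.0029463165338748975))
```

View pics/w1c.png

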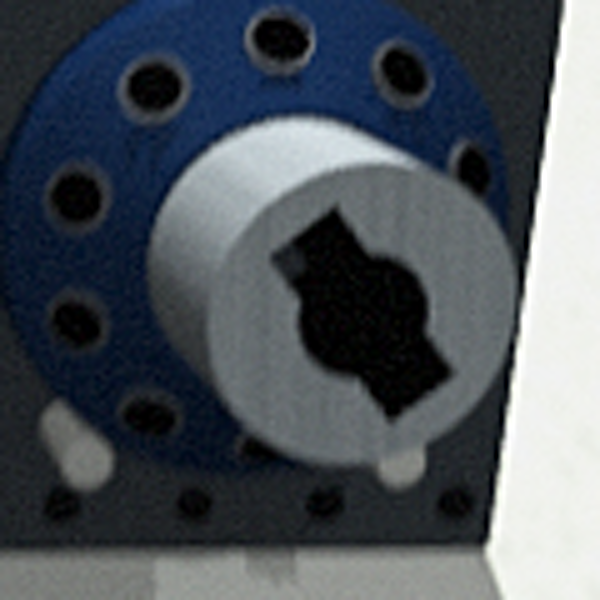

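```bash
sed -i 's/^yr=.*/yr=np.array([.994,.109,0]);yr\/=np.linalg.norm(yr)/' h.py
python3 - <<'E'
from h import *
ct=get_calibration("top");cs=get_calibration("scene");cw=np.load("w1.npy",allow_pickle=True).item()
w=(452.6,233)
print(tri(ct,(217.5,211.1),cw,w),tri(cs,(419.6,244.4),cw,w))
P=onplane(cw,[w,(310,232),(168,233)],np.array([.661,.3437,.135])+.072*n,n);print(P, np.diff(P,axis=0))
# keyway ends in crop: direction on face
k=onplane(cw,np.array([(305,232),(422,395)])/5+[380,170],P[0],n);d=k[1]-k[0];print(np.linalg.norm(d), "in rack tool x,y:",Rrack.T@d)
M,_=cls(observe())
E
```

```text
(array([0.61461762, 0.23736055, 0.10799168]), np.float64(0.0066773495551385054)) (array([0.61093922, 0.23828726, 0.10885241]), np.float64(0.001461095607019092))
[[0.61156955 0.23868558 0.10752606]
 [0.49705223 0.22683243 0.10873918]
 [0.3858433  0.21457273 0.10862768]] [[-1.14517325e-01 -1.18531439e-02  1.21311542e-03]
 [-1.11208924e-01 -1.22597029e-02 -1.11500181e-04]]
0.03529877284211438 in rack tool x,y: [-2.73693836e-02  2.22917071e-02  4.16333634e-17]
```

Run:
```python
from h import *
f=np.array([.6116,.2383,.108])
screw(f+.03*n,Rrack)
screw(f+.03*n,Rrack,5)
```

```text
N 4 row [ 0.008  -0.0104 -0.0002  0.0005  0.0268  0.0268]
mid [0.566 0.16  0.148] z [-0.08  0.87 -0.48]
N 5 row [ 0.0064 -0.0083 -0.0002  0.0005  0.0214  0.0214]
mid [0.566 0.16  0.148] z [-0.08  0.87 -0.48]
```

>>> {"op": "jog_arm", "data": {"plan": [[0.0064, -0.0083, 0, 0.0005, 0.0214, 0.0214, 1], [0.0064, -0.0083, 0, 0.0005, 0.0214, 0.0214, 1], [0.0064, -0.0083, 0, 0.0005, 0.0214, 0.0214, 1], [0.0064, -0.0083, 0, 0.0005, 0.0214, 0.0214, 1], [0.0064, -0.0083, 0, 0.0005, 0.0214, 0.0214, 1]]}}

```text
time_s: 3.1
ee_pos: [0.6165, 0.2125, 0.1205]
ee_rot: [-1.493, -1.653, -0.846]
wrist_force: [0.9, 0.1, 0.9]
opening: 1.001
```

Run:
```python
from h import *
f=np.array([.6116,.2383,.108])
print(delta(f+.03*n,Rrack),observe()['qpos'])
c=get_calibration("wrist");cv2.imwrite("pics/w2.png",get_image("wrist")[:,:,::-1])
np.save("w2.npy",c,allow_pickle=True)
print(proj(c,[f]),cls(observe())[1])
```

```text
(array([ 0.0022695 , -0.00208357, -0.0011371 ]), array([ 0.00019199,  0.00907225, -0.00731777])) [-0.09488136  0.82015962  1.52808983  1.04964327  1.33676744 -0.76337273]
[[321.24609342 287.65834413]] [0.61795621 0.21534722 0.11944139]
```

View pics/w2.png

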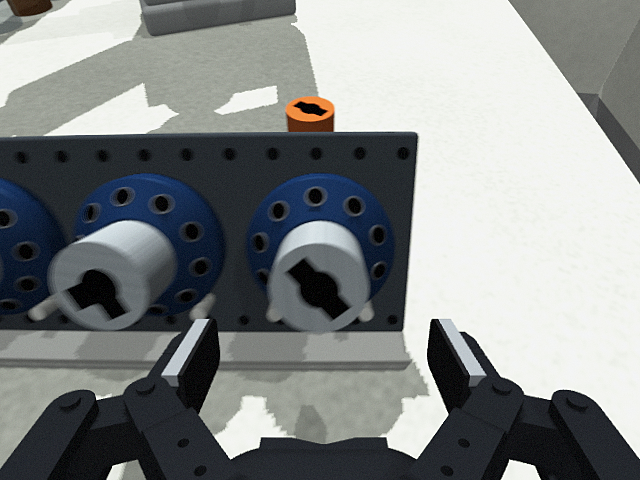

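Run:
```python
from h import *
f=np.array([.6114,.2383,.1083])
print(delta(f-.035*n,Rrack))
screw(f-.035*n,Rrack,4)
```

```text
(array([ 0.00267521, -0.00396714,  0.06093004]), array([-0.0010351 ,  0.00957714, -0.00627183]))
N 4 row [-0.0003  0.0024 -0.0016  0.0006 -0.001   0.0152]
mid [0.613 0.242 0.105] z [-0.09  0.86 -0.5 ]
```

>>> {"op": "jog_arm", "data": {"plan": [[0, 0.0024, -0.0016, 0.0006, -0.001, 0.0152, 1], [0, 0.0024, -0.0016, 0.0006, -0.001, 0.0152, 1], [0, 0.0024, -0.0016, 0.0006, -0.001, 0.0152, 1], [0, 0.0024, -0.0016, 0.0006, -0.001, 0.0152, 1], [0, 0, 0, 0, 0, 0, 1]]}}

```text
time_s: 3.65
ee_pos: [0.6057, 0.2727, 0.0888]
ee_rot: [-1.481, -1.656, -0.851]
wrist_force: [-0.5, -0.2, 0.6]
opening: 1.0
```

Run:
```python
from h import *
f=np.array([.6114,.2383,.1083])
print(delta(f-.035*n,Rrack))
c=get_calibration("wrist");cv2.imwrite("pics/w3.png",get_image("wrist")[:,:,::-1])
```

```text
(array([-0.00055551,  0.0019113 , -0.00491987]), array([-0.0027744 ,  0.00343155,  0.00081352]))
```

View pics/w3.png

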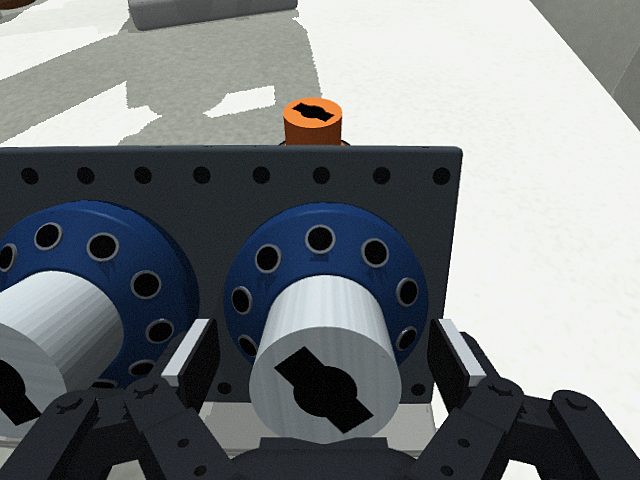

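>>> {"op": "jog_arm", "data": {"plan": [[0, 0, 0, 0, 0.002, -0.004, 1], [0, 0, 0, 0, 0, 0, 0.2], [0, 0, 0, 0, 0, 0, 0.2], [0, 0, 0, 0, 0, 0, 0.2], [0, 0, 0, 0, 0, 0, 0.2], [0, 0, 0, 0, 0, 0, 0.2], [0, 0, 0, 0, 0, 0, 0.2], [0, 0, 0, 0, 0, 0, 0.2]], "newtons": 50}}

```text
time_s: 4.5
ee_pos: [0.6094, 0.2666, 0.0928]
ee_rot: [-1.482, -1.656, -0.854]
wrist_force: [-1.3, 0.4, 0.7]
opening: 0.57
```

Run:
```python
from h import *
f=np.array([.6114,.2383,.1083])
print(delta(f-.035*n,Rrack),Rrack.T@observe()['wrist_force'],observe()['moment'])
```

```text
(array([-0.00072109, -0.00111765,  0.00264213]), array([-0.0003547 ,  0.00328453,  0.00137689])) [ 0.86009227 -1.21177743  0.14332848] [-0.37336206  0.02523095  0.13964312]
```

>>> {"op": "jog_arm", "data": {"plan": [[0, 0, 0, 0, 0, -0.005, 0.2], [0, 0, 0, 0, 0, -0.01, 0.2], [0, 0, 0, 0, 0, -0.015, 0.2], [0, 0, 0, 0, 0, -0.02, 0.2], [0, 0, 0, 0, 0, -0.02, 0.2], [0, 0, 0, 0, 0, -0.02, 0.2]]}}

```text
time_s: 5.1
ee_pos: [0.618, 0.1833, 0.1401]
ee_rot: [-1.484, -1.657, -0.85]
wrist_force: [-0.7, -0.3, -1.8]
opening: 0.566
```

Run:
```python
from h import *
print(observe()['qpos'],observe()['wrist_force'],cls(observe())[1])
c=get_calibration("wrist");cv2.imwrite("pics/w4.png",get_image("wrist")[:,:,::-1])
screw([.47,-.04,.25],Rdown)
screw([.50,.05,.28],Rdown)
```

```text
[-0.14036613  0.79542533  1.51760885  1.01666091  1.38659098 -0.75735908] [-0.7342361  -0.32317151 -1.78374802] [0.61799239 0.18329038 0.14009517]
N 8 row [ 3.000e-04 -1.301e-01  1.000e-04 -1.430e-02 -2.160e-02 -2.650e-02]
mid [0.546 0.056 0.169] z [-0.05  0.49 -0.87]
N 8 row [ 3.000e-04 -1.301e-01  1.000e-04 -2.800e-03 -1.660e-02 -2.350e-02]
mid [0.562 0.097 0.195] z [-0.05  0.49 -0.87]
```

View pics/w4.png

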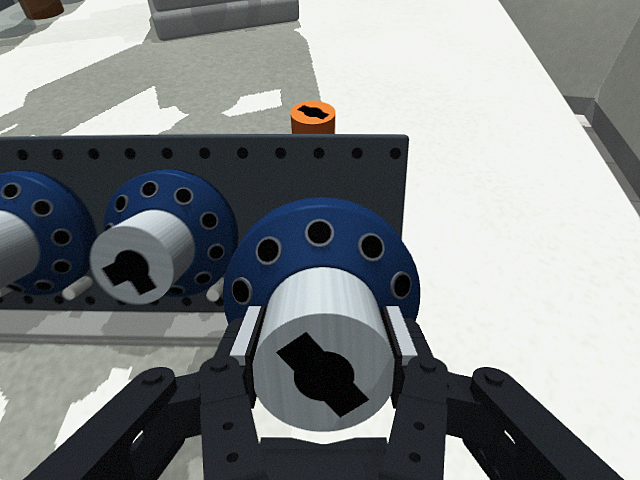

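>>> {"op": "jog_arm", "data": {"plan": [[0, -0.13, 0, -0.003, -0.017, -0.0235, 0.2], [0, -0.13, 0, -0.003, -0.017, -0.0235, 0.2], [0, -0.13, 0, -0.003, -0.017, -0.0235, 0.2], [0, -0.13, 0, -0.003, -0.017, -0.0235, 0.2], [0, -0.13, 0, -0.003, -0.017, -0.0235, 0.2], [0, -0.13, 0, -0.003, -0.017, -0.0235, 0.2], [0, -0.13, 0, -0.003, -0.017, -0.0235, 0.2], [0, -0.13, 0, -0.003, -0.017, -0.0235, 0.2], [0, 0, 0, 0, 0, 0, 0.2]]}}

```text
time_s: 6.05
ee_pos: [0.4925, 0.0334, 0.2916]
ee_rot: [2.097, 2.288, -0.036]
wrist_force: [0.5, 1.0, -2.4]
opening: 0.573
```

Run:
```python
from h import *
s=observe();print(s['qpos'],s['wrist_force'],cls(s)[1],s['opening'])
c=get_calibration("wrist");cv2.imwrite("pics/w5.png",get_image("wrist")[:,:,::-1])
print(delta([.459,-.041,.10],Rdown)); screw([.459,-.041,.08],Rdown,8)
```

```text
[-0.00380792  0.183195    1.72075787 -0.04508872  1.22596001 -0.07598097] [ 0.51549672  1.04062438 -2.43611509] [0.49249735 0.0333878  0.29156856] 0.5727296558168832
(array([-0.06378713, -0.04135819,  0.19230499]), array([ 0.00583828,  0.03934348, -0.02194849]))
N 8 row [ 0.0007  0.0049 -0.0027 -0.0083 -0.0052  0.0264]
mid [ 0.476 -0.005  0.185] z [ 0.   -0.02 -1.  ]
```

View pics/w5.png

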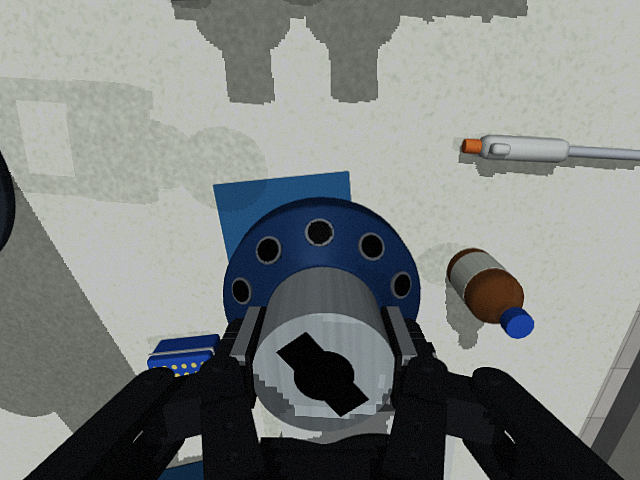

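>>> {"op": "jog_arm", "data": {"plan": [[0, 0.005, -0.003, -0.008, -0.005, 0.027, 0.2], [0, 0.005, -0.003, -0.008, -0.005, 0.027, 0.2], [0, 0.005, -0.003, -0.008, -0.005, 0.027, 0.2], [0, 0.005, -0.003, -0.008, -0.005, 0.027, 0.2], [0, 0.005, -0.003, -0.008, -0.005, 0.027, 0.2], [0, 0.005, -0.003, -0.008, -0.005, 0.027, 0.2], [0, 0.005, -0.003, -0.008, -0.005, 0.026, 0.2], [0, 0.005, -0.003, -0.008, -0.005, 0.02, 0.2], [0, 0, 0, 0, 0, 0, 0.2]]}}

```text
time_s: 7.0
ee_pos: [0.4571, -0.0435, 0.0683]
ee_rot: [-2.102, -2.305, -0.023]
wrist_force: [0.7, -0.4, -2.6]
opening: 0.564
```

Run:
```python
from h import *
s=observe();print(s['wrist_force'],cls(s)[1],s['opening'])
print(delta([.459,-.041,.048],Rdown)); screw([.459,-.041,.048],Rdown,4)
```

```text
[ 0.71017303 -0.37422583 -2.6122007 ] [ 0.45714226 -0.04348646  0.06828608] 0.563805518798534
(array([0.00177691, 0.00215974, 0.02033069]), array([-0.00374769, -0.02600981, -0.01684363]))
N 4 row [-0.0009 -0.0065 -0.0042  0.0005  0.0005  0.0051]
mid [ 0.458 -0.042  0.058] z [-0.    0.01 -1.  ]
```

>>> {"op": "jog_arm", "data": {"plan": [[-0.001, -0.007, -0.004, 0, 0, 0.006, 0.2], [-0.001, -0.007, -0.004, 0, 0, 0.006, 0.2], [-0.001, -0.007, -0.004, 0, 0, 0.005, 0.2], [-0.001, -0.006, -0.004, 0, 0, 0.003, 0.2], [0, 0, 0, 0, 0, 0, 0.2]]}}

```text
time_s: 7.5
ee_pos: [0.4588, -0.0433, 0.0481]
ee_rot: [2.098, 2.334, 0.001]
wrist_force: [-0.4, -0.1, -2.4]
opening: 0.571
```

>>> {"op": "jog_arm", "data": {"plan": [[0, 0, 0, 0, 0, 0.002, 0.2], [0, 0, 0, 0, 0, 0.002, 0.2], [0, 0, 0, 0, 0, 0, 0.2]]}}

```text
time_s: 7.8
ee_pos: [0.4595, -0.0429, 0.0445]
ee_rot: [2.096, 2.334, 0.002]
wrist_force: [0.4, -0.1, -2.7]
opening: 0.567
```

Run:
```python
from h import *
s=observe();print(s['wrist_force'],cls(s),s['opening'])
```

```text
[ 0.36120287 -0.10573837 -2.74807822] (array([[-0.10707475,  0.99424163,  0.00431087],
       [ 0.99424813,  0.10708382, -0.00192923],
       [-0.00237974,  0.0040795 , -0.99998885]]), array([ 0.45948252, -0.04293744,  0.04454772])) 0.5671314434805855
```

>>> {"op": "jog_arm", "data": {"plan": [[0, 0, 0, 0, 0, 0.002, 0.2], [0, 0, 0, 0, 0, 0, 0.2]]}}

```text
time_s: 8.0
ee_pos: [0.4597, -0.043, 0.0426]
ee_rot: [2.096, 2.334, 0.003]
wrist_force: [-0.3, -0.3, -3.2]
opening: 0.566
```

>>> {"op": "jog_arm", "data": {"plan": [[0, 0, 0, 0, 0, 0.001, 0.2], [0, 0, 0, 0, 0, 0, 0.2]]}}

```text
time_s: 8.2
ee_pos: [0.4597, -0.043, 0.0415]
ee_rot: [2.096, 2.334, 0.003]
wrist_force: [0.5, -0.3, -3.0]
opening: 0.566
```

>>> {"op": "jog_arm", "data": {"plan": [[0, 0, 0, 0, 0, 0.001, 0.2], [0, 0, 0, 0, 0, 0, 0.2]]}}

```text
time_s: 8.4
ee_pos: [0.4597, -0.0431, 0.0404]
ee_rot: [2.096, 2.333, 0.003]
wrist_force: [0.0, 0.2, -3.1]
opening: 0.57
```

>>> {"op": "jog_arm", "data": {"plan": [[0, 0, 0, 0, 0, 0.001, 0.2], [0, 0, 0, 0, 0, 0, 0.2]]}}

```text
time_s: 8.6
ee_pos: [0.4597, -0.0431, 0.0394]
ee_rot: [2.096, 2.333, 0.003]
wrist_force: [0.2, -0.1, -2.1]
opening: 0.565
```

>>> {"op": "jog_arm", "data": {"plan": [[0, 0, 0, 0, 0, 0.001, 0.2], [0, 0, 0, 0, 0, 0, 0.2]]}}

```text
time_s: 8.8
ee_pos: [0.4598, -0.0431, 0.0384]
ee_rot: [2.096, 2.333, 0.003]
wrist_force: [-0.8, -0.1, -0.9]
opening: 0.566
```

Run:
```python
from h import *
cv2.imwrite("pics/s6.png",cv2.resize(get_image("scene")[210:290,270:370,::-1],None,fx=6,fy=6,interpolation=cv2.INTER_CUBIC))
```

```text
(no output)
```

View pics/s6.png

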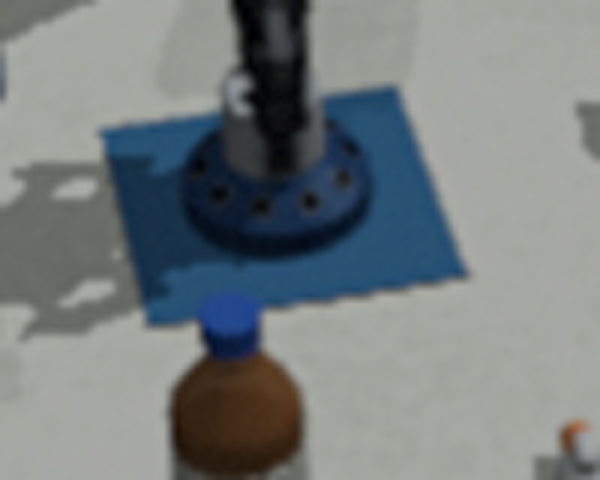

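>>> {"op": "jog_arm", "data": {"plan": [[0, 0, 0, 0, 0, 0.001, 0.2], [0, 0, 0, 0, 0, 0, 0.2]]}}

```text
time_s: 9.05
ee_pos: [0.4598, -0.043, 0.0384]
ee_rot: [2.096, 2.333, 0.003]
wrist_force: [0.3, -0.4, -3.3]
opening: 0.566
```

>>> {"op": "jog_arm", "data": {"plan": [[0, 0, 0, 0, 0, 0, 0.75], [0, 0, 0, 0, 0, 0, 1], [0, 0, 0, 0, 0, 0, 1], [0, 0, 0, 0, 0, 0, 1], [0, 0, 0, 0, 0, 0, 1], [0, 0, 0, 0, 0, -0.01, 1], [0, 0, 0, 0, 0, -0.03, 1], [0, 0, 0, 0, 0, -0.045, 1], [0, 0, 0, 0, 0, -0.045, 1], [0, 0, 0, 0, 0, -0.04, 1]]}}

```text
time_s: 10.05
ee_pos: [0.4564, -0.0423, 0.2124]
ee_rot: [-2.098, -2.335, 0.004]
wrist_force: [-0.4, 0.2, 0.2]
opening: 0.995
```

Run:
```python
from h import *
print(cls(observe())[1])
c=get_calibration("wrist");np.save("w7.npy",c,allow_pickle=True);cv2.imwrite("pics/w7.png",get_image("wrist")[:,:,::-1])
cv2.imwrite("pics/s7.png",cv2.resize(get_image("scene")[210:290,270:370,::-1],None,fx=6,fy=6,interpolation=cv2.INTER_CUBIC))
```

```text
[ 0.4564412  -0.04226551  0.21236235]
```

View pics/w7.png

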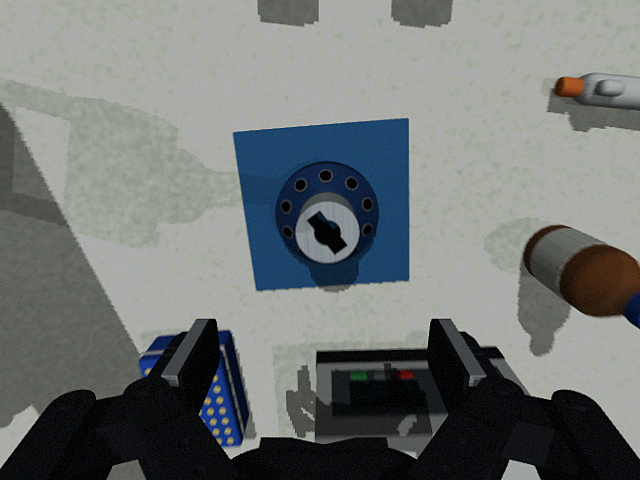

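View pics/s7.png

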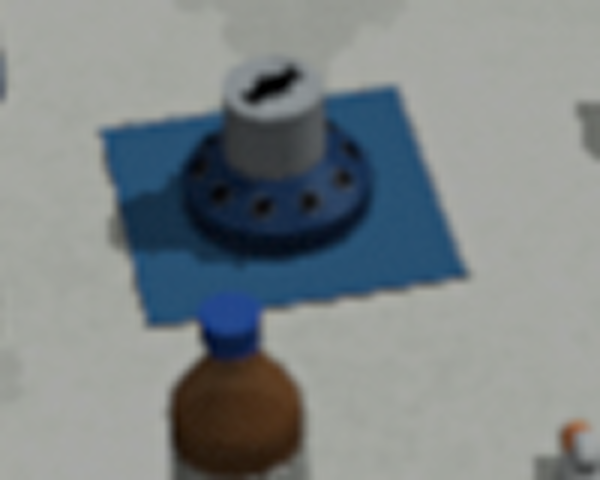

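Run:
```python
from h import *
c=np.load("w7.npy",allow_pickle=True).item()
im=cv2.imread("pics/w7.png");x0,y0=285,185;k=im[y0:y0+90,x0:x0+90]
g=cv2.cvtColor(k,cv2.COLOR_BGR2GRAY);hsv=cv2.cvtColor(k,cv2.COLOR_BGR2HSV)
cv2.imwrite("pics/k7.png",cv2.resize(k,None,fx=6,fy=6,interpolation=cv2.INTER_CUBIC))
face=((g>150)).astype(np.uint8)
n_,l,st,ce=cv2.connectedComponentsWithStats(face);i=1+st[1:,4].argmax()
cs,_=cv2.findContours((l==i).astype(np.uint8),cv2.RETR_EXTERNAL,cv2.CHAIN_APPROX_NONE)
h=cv2.convexHull(max(cs,key=cv2.contourArea));e=cv2.fitEllipse(h);print(e)
P=onz(c,h.reshape(-1,2)+[x0,y0],.075)
(cx,cy),r=cv2.minEnclosingCircle(P[:,:2].astype(np.float32));print("hull circle",cx,cy,r)
m=np.zeros_like(face);cv2.fillPoly(m,[h],1);m=((m>0)&(g<90)).astype(np.uint8)
n_,l,st,ce=cv2.connectedComponentsWithStats(m);i=1+st[1:,4].argmax()
# undistort pixel set to plane, PCA
Q=onz(c,np.argwhere(l==i)[:,::-1]+[x0,y0],.075)[:,:2];mu=Q.mean(0);w,v=np.linalg.eigh(np.cov((Q-mu).T));d=v[:,1]
print("slot",mu,np.sqrt(w),np.degrees(np.arctan2(d[1],d[0])),np.ptp((Q-mu)@d))
```

```text
Traceback (most recent call last):
cv2.error: OpenCV(4.12.0) /io/opencv/modules/imgproc/src/shapedescr.cpp:361: error: (-201:Incorrect size of input array) There should be at least 5 points to fit the ellipse in function 'fitEllipseNoDirect'
```

View pics/k7.png

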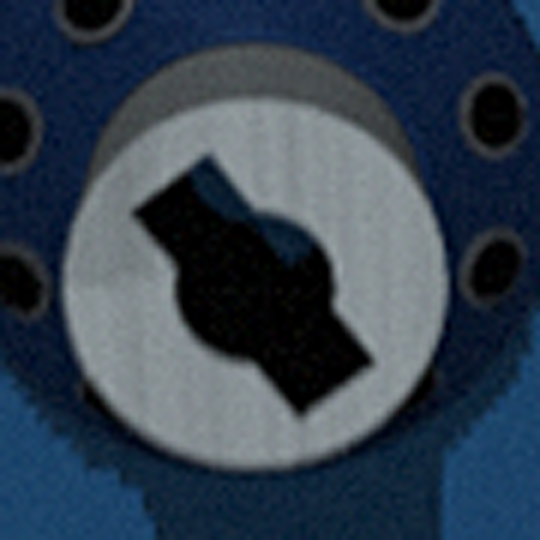

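```bash
cat > slot.py <<'E'
from h import *
def slot(c,im,x0,y0,w,z,th=105,dk=75):
    k=cv2.GaussianBlur(im[y0:y0+w,x0:x0+w],(3,3),0)
    g=cv2.cvtColor(k,cv2.COLOR_BGR2GRAY)
    face=((g>th)&(k[:,:,2]>th-15)).astype(np.uint8)
    n_,l,st,ce=cv2.connectedComponentsWithStats(face);i=1+st[1:,4].argmax()
    cs,_=cv2.findContours((l==i).astype(np.uint8),cv2.RETR_EXTERNAL,cv2.CHAIN_APPROX_NONE)
    h=cv2.convexHull(max(cs,key=cv2.contourArea));print(cv2.fitEllipse(h))
    P=onz(c,h.reshape(-1,2)+[x0,y0],z)
    print("face circle",cv2.minEnclosingCircle(P[:,:2].astype(np.float32)))
    m=np.zeros_like(face);cv2.fillPoly(m,[h],1);m=((m>0)&(g<dk)).astype(np.uint8)
    n_,l,st,ce=cv2.connectedComponentsWithStats(m);i=1+st[1:,4].argmax()
    Q=onz(c,np.argwhere(l==i)[:,::-1]+[x0,y0],z)[:,:2];mu=Q.mean(0);w,v=np.linalg.eigh(np.cov((Q-mu).T));d=v[:,1]
    print("slot",mu,np.degrees(np.arctan2(d[1],d[0])),np.ptp((Q-mu)@d),np.ptp((Q-mu)@v[:,0]))
E
python3 - <<'E'
from slot import *
im=cv2.imread("pics/w7.png")
g=cv2.cvtColor(im,cv2.COLOR_BGR2GRAY);print(g[220:245:4,300:360:5])
for th in (100,110,120):
  slot(np.load("w7.npy",allow_pickle=True).item(),im,285,185,90,.075,th)
E
```

```text
[[133 121   1   0   2  24  96 145 142 144 145 144]
 [128 123  54   4   9   0  29  16 151 146 149 139]
 [124 121 133   0   1   5   0  10 114 143 144 139]
 [129 134 142   0   3   1   0   0  51 144 141 135]
 [143 138 149  15   1   0   1   1  62 145 148 136]
 [144 145 147 143   2   1   5   8   1 148 143 141]
 [143 143 141 137 113  30   0   1   0   0 148 142]]
((42.039188385009766, 46.450496673583984), (61.02751159667969, 62.97344207763672), 82.78849792480469)
face circle ((0.4580020308494568, -0.043396249413490295), 0.025390511378645897)
slot [ 0.45789545 -0.0434857 ] 134.6037740163422 0.03619377936824825 0.020295665497692707
((42.0750617980957, 46.48723602294922), (60.41303253173828, 62.54634094238281), 85.75141906738281)
face circle ((0.45816218852996826, -0.04344877228140831), 0.025047078728675842)
slot [ 0.45789545 -0.0434857 ] 134.6037740163422 0.03619377936824825 0.020295665497692707
((42.043113708496094, 46.49896240234375), (59.74989318847656, 62.03297424316406), 83.305908203125)
face circle ((0.45806965231895447, -0.043426454067230225), 0.02488476224243641)
slot [ 0.45789545 -0.0434857 ] 134.6037740163422 0.03619377936824825 0.020295665497692707
```

Run:
```python
from h import *
a=np.radians(71-90); Rt=frame([0,0,-1],[np.cos(a),np.sin(a),0]);print(Rt)
screw([.579,-.293,.205],Rt,8)
```

```text
[[ 0.32556815  0.94551858  0.        ]
 [ 0.94551858 -0.32556815  0.        ]
 [ 0.          0.         -1.        ]]
N 8 row [ 0.0006  0.0002  0.0548 -0.0301  0.0177  0.0014]
mid [ 0.533 -0.161  0.21 ] z [ 0. -0. -1.]
```

>>> {"op": "jog_arm", "data": {"plan": [[0, 0, 0.055, -0.03, 0.0175, 0, 1], [0, 0, 0.055, -0.03, 0.0175, 0, 1], [0, 0, 0.055, -0.03, 0.0175, 0, 1], [0, 0, 0.055, -0.03, 0.0175, 0, 1], [0, 0, 0.055, -0.03, 0.0175, 0, 1], [0, 0, 0.055, -0.03, 0.0175, 0, 1], [0, 0, 0.055, -0.03, 0.0175, 0, 1], [0, 0, 0.055, -0.03, 0.0175, 0, 1], [0, 0, 0, 0, 0, 0, 1], [0, 0, 0, 0, 0, 0, 1]]}}

```text
time_s: 11.15
ee_pos: [0.5767, -0.3008, 0.2171]
ee_rot: [2.572, 1.801, 0.005]
wrist_force: [-0.4, -0.1, 0.0]
opening: 0.998
```

Run:
```python
from h import *
print(cls(observe())[1],observe()['qpos'])
c=get_calibration("wrist");np.save("w8.npy",c,allow_pickle=True);cv2.imwrite("pics/w8.png",get_image("wrist")[:,:,::-1])
```

```text
[ 0.57668631 -0.30077825  0.21707886] [-0.55309457  0.54589224  1.38714099  0.00207493  1.20574368 -0.20468864]
```

View pics/w8.png

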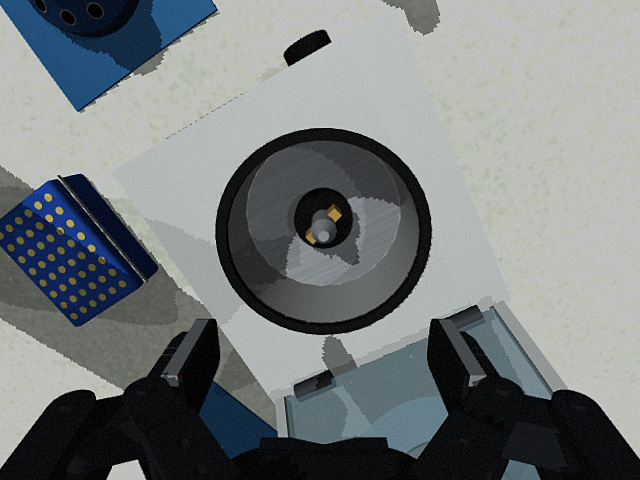

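Run:
```python
from h import *
c=np.load("w8.npy",allow_pickle=True).item();im=cv2.imread("pics/w8.png")
cv2.imwrite("pics/k8.png",cv2.resize(im[175:265,280:370],None,fx=6.5,fy=6.5,interpolation=cv2.INTER_CUBIC))
hsv=cv2.cvtColor(im,cv2.COLOR_BGR2HSV);sub=hsv[170:270,270:370]
m=cv2.inRange(sub,(12,100,60),(30,255,255));n_,l,st,ce=cv2.connectedComponentsWithStats(m)
for i in range(1,n_):
    if st[i,4]>10: print(st[i],ce[i]+[270,170],onz(c,ce[i]+[270,170],.087))
# outer rim: dark ring outer edge vs light casing
g=cv2.cvtColor(im,cv2.COLOR_BGR2GRAY)
pts=[]
o=np.array([322.,225])
for a in np.radians(np.arange(0,360,10)):
    d=np.array([np.cos(a),np.sin(a)])
    prof=[g[tuple((o+d*r).round().astype(int)[::-1])] for r in range(80,135)]
    dk=[i for i,v in enumerate(prof) if v<45]
    if dk: pts.append(o+d*(80+dk[-1]+.5))
P=onz(c,pts,.12)[:,:2]
A=np.c_[2*P,np.ones(len(P))];x=np.linalg.lstsq(A,(P**2).sum(1),rcond=None)[0];r=np.sqrt(x[2]+x[0]**2+x[1]**2);res=np.hypot(*(P-x[:2]).T)-r
k=abs(res)<.002;x=np.linalg.lstsq(A[k],(P[k]**2).sum(1),rcond=None)[0];print("rim",x[:2],np.sqrt(x[2]+x[0]**2+x[1]**2),k.sum(),len(P))
```

```text
[ 57  34  15  19 150] [333.54       212.96666667] [[ 0.58906992 -0.28839146  0.087     ]]
[35 57 11 18 88] [309.59090909 236.54545455] [[ 0.56542704 -0.29968258  0.087     ]]
rim [ 0.57769464 -0.29644394] 0.0737798151324946 36 36
```

View pics/k8.png

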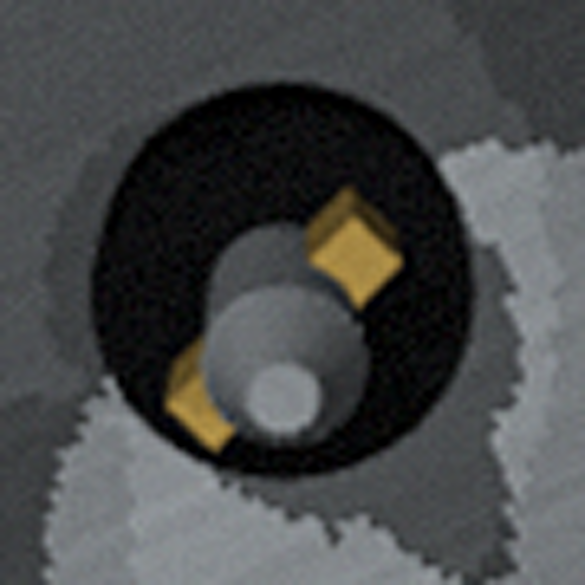

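Run:
```python
from h import *
c=np.load("w8.npy",allow_pickle=True).item()
f=lambda *q:np.array(q)/6.5+[280,175]
k=onz(c,f((357,212),(402,260),(168,397),(217,452)),.087)[:,:2]
print(k, np.hypot(*(k[0]-k[1])),np.hypot(*(k[2]-k[3])))
a=(k[0]+k[1])/2;b=(k[2]+k[3])/2;print("keys axis",(a+b)/2,np.hypot(*(a-b)),np.degrees(np.arctan2(*(a-b)[::-1])))
for e in (k[0]-k[1],k[2]-k[3]):print("perp",np.degrees(np.arctan2(e[1],e[0]))-90)
print("shoulder",onz(c,f((282,280)),.07),onz(c,f((92,280),(472,280)),.07))
print("pilot",onz(c,f((284,398)),.112))
```

```text
[[ 0.59143126 -0.28484501]
 [ 0.59446439 -0.29204393]
 [ 0.56284197 -0.29833417]
 [ 0.56589864 -0.30680251]] 0.007811804342578962 0.009003116336335375
keys axis [ 0.57865906 -0.29550641] 0.03187723592336779 26.29996577202434
perp 22.8471994460037
perp 19.847137869928133
shoulder [[ 0.57903047 -0.29369232  0.07      ]] [[ 0.5568455  -0.28558913  0.07      ]
 [ 0.60123212 -0.30178913  0.07      ]]
pilot [[ 0.57832239 -0.29577488  0.112     ]]
```

```bash
cat >> h.py <<'E'
def down(xdeg):
    a=np.radians(xdeg-90); return frame([0,0,-1],[np.cos(a),np.sin(a),0])
E
python3 - <<'E'
from h import *
screw([.458,-.0434,.14],down(20),8)
E
```

```text
N 8 row [ 0.0003 -0.0003  0.1091  0.0145 -0.0336  0.0096]
mid [ 0.489 -0.185  0.178] z [ 0. -0. -1.]
```

>>> {"op": "jog_arm", "data": {"plan": [[0, 0, 0.109, 0.0145, -0.0336, 0.009, 1], [0, 0, 0.109, 0.0145, -0.0336, 0.009, 1], [0, 0, 0.109, 0.0145, -0.0336, 0.009, 1], [0, 0, 0.109, 0.0145, -0.0336, 0.009, 1], [0, 0, 0.109, 0.0145, -0.0336, 0.009, 1], [0, 0, 0.109, 0.0145, -0.0336, 0.009, 1], [0, 0, 0.109, 0.0145, -0.0336, 0.009, 1], [0, 0, 0.109, 0.0145, -0.0336, 0.009, 1], [0, 0, 0, 0, 0, 0, 1], [0, 0, 0, 0, 0, 0, 1]]}}

```text
time_s: 12.2
ee_pos: [0.4493, -0.0247, 0.1433]
ee_rot: [3.099, 0.512, 0.006]
wrist_force: [-0.3, 0.5, -0.6]
opening: 1.002
```

Run:
```python
from h import *
print(cls(observe())[1],observe()['qpos'])
c=get_calibration("wrist");np.save("w9.npy",c,allow_pickle=True);cv2.imwrite("pics/w9.png",get_image("wrist")[:,:,::-1])
print(delta([.458,-.0434,.1],down(20))); screw([.458,-.0434,.1],down(20),4)
```

```text
[ 0.44933486 -0.0247446   0.1432539 ] [-1.58849789e-01  2.94859167e-01  1.98783736e+00  7.20009391e-04
  8.54742757e-01  1.08421181e+00]
(array([0.00219927, 0.02011898, 0.0432596 ]), array([ 0.00126884, -0.00377106, -0.02283446]))
N 4 row [ 0.0003 -0.0009 -0.0057  0.0005  0.005   0.0108]
mid [ 0.454 -0.034  0.122] z [ 0.  0. -1.]
```

View pics/w9.png

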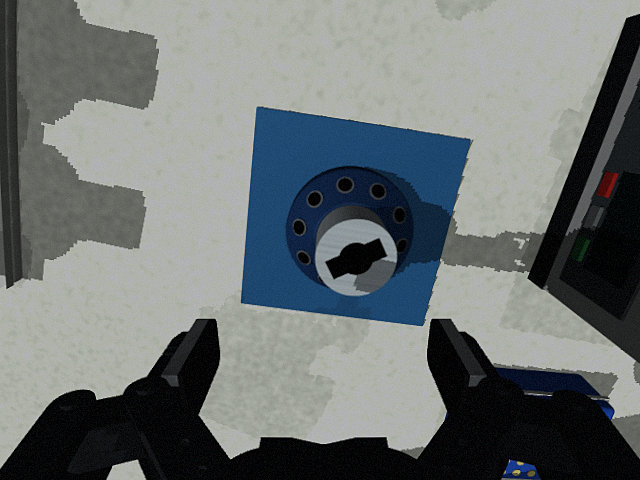

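>>> {"op": "jog_arm", "data": {"plan": [[0, 0, -0.01, 0.001, 0.01, 0.01, 1], [0, 0, -0.01, 0.001, 0.01, 0.01, 1], [0, 0, 0, 0, 0, 0.015, 1], [0, 0, 0, 0, 0, 0, 1], [0, 0, 0, 0, 0, 0, 1]]}}

```text
time_s: 12.75
ee_pos: [0.4591, -0.047, 0.1095]
ee_rot: [3.091, 0.548, 0.012]
wrist_force: [-0.2, 0.1, 0.0]
opening: 1.004
```

Run:
```python
from slot import *
print(cls(observe())[1])
c=get_calibration("wrist");im=get_image("wrist")[:,:,::-1].copy();cv2.imwrite("pics/w10.png",im)
print(proj(c,[.458,-.0434,.075]))
print(delta([.458,-.0434,.041],down(20)))
```

```text
[ 0.45912007 -0.04698447  0.10951476]
[[315.93232443 285.06908674]]
(array([-0.00026471, -0.0038872 ,  0.06852052]), array([ 0.00369177, -0.00716556,  0.00190263]))
```

View pics/w10.png

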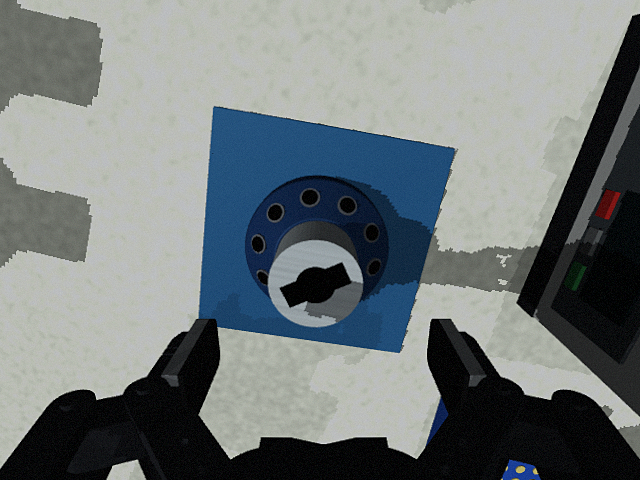

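>>> {"op": "jog_arm", "data": {"plan": [[0.002, -0.004, 0.001, 0, -0.002, 0.015, 1], [0.002, -0.003, 0.001, 0, -0.002, 0.017, 1], [0, 0, 0, 0, 0, 0.017, 1], [0, 0, 0, 0, 0, 0.012, 1], [0, 0, 0, 0, 0, 0.003, 1], [0, 0, 0, 0, 0, 0, 1], [0, 0, 0, 0, 0, 0, 1]]}}

```text
time_s: 13.5
ee_pos: [0.4609, -0.0442, 0.0483]
ee_rot: [3.091, 0.547, 0.012]
wrist_force: [-0.3, -0.2, -0.8]
opening: 1.001
```

Run:
```python
from slot import *
print(cls(observe())[1])
print(delta([.458,-.0434,.041],down(20)))
```

```text
[ 0.46089487 -0.04424113  0.04833736]
(array([-0.00248115, -0.00181119,  0.00731355]), array([ 0.00382721, -0.00689091,  0.00107834]))
```

>>> {"op": "jog_arm", "data": {"plan": [[0.003, -0.007, 0, -0.0025, -0.002, 0.004, 1], [0.002, -0.004, 0, 0, 0, 0.003, 1], [0, 0, 0, 0, 0, 0, 1], [0, 0, 0, 0, 0, 0, 1]]}}

```text
time_s: 13.9
ee_pos: [0.4584, -0.0433, 0.0421]
ee_rot: [3.093, 0.547, -0.005]
wrist_force: [-0.2, 0.4, 0.2]
opening: 1.003
```

Run:
```python
from slot import *
print(cls(observe())[1])
print(delta([.458,-.0434,.041],down(20)))
```

```text
[ 0.45841509 -0.04327062  0.04211674]
(array([-4.30819050e-04, -2.04974250e-05,  1.11809107e-03]), array([-0.00038152,  0.00310272,  0.00122246]))
```

Aligned over the boss, so I'll close the jaws and lift.

>>> {"op": "jog_arm", "data": {"plan": [[0, 0, 0, 0, 0, 0, 0.2], [0, 0, 0, 0, 0, 0, 0.2], [0, 0, 0, 0, 0, 0, 0.2], [0, 0, 0, 0, 0, 0, 0.2], [0, 0, 0, 0, 0, 0, 0.2], [0, 0, 0, 0, 0, 0, 0.2], [0, 0, 0, 0, 0, -0.02, 0.2], [0, 0, 0, 0, 0, -0.045, 0.2], [0, 0, 0, 0, 0, -0.045, 0.2], [0, 0, 0, 0, 0, -0.045, 0.2]], "newtons": 40}}

```text
time_s: 14.9
ee_pos: [0.4552, -0.0425, 0.1963]
ee_rot: [-3.089, -0.546, 0.025]
wrist_force: [1.4, -0.3, -3.1]
opening: 0.573
```

Run:
```python
from slot import *
s=observe();print(cls(s),s['opening'],s['wrist_force'])
c=get_calibration("wrist");im=get_image("wrist")[:,:,::-1].copy();cv2.imwrite("pics/w11.png",im);np.save("w11.npy",c,allow_pickle=True)
```

```text
(array([[ 0.93922077,  0.34290119, -0.01682605],
       [ 0.34298282, -0.93933924,  0.00214187],
       [-0.01507092, -0.00778274, -0.99985614]]), array([ 0.45519664, -0.04250486,  0.19634211])) 0.5732165509153134 [ 1.4484899  -0.28714968 -3.12078691]
```

View pics/w11.png

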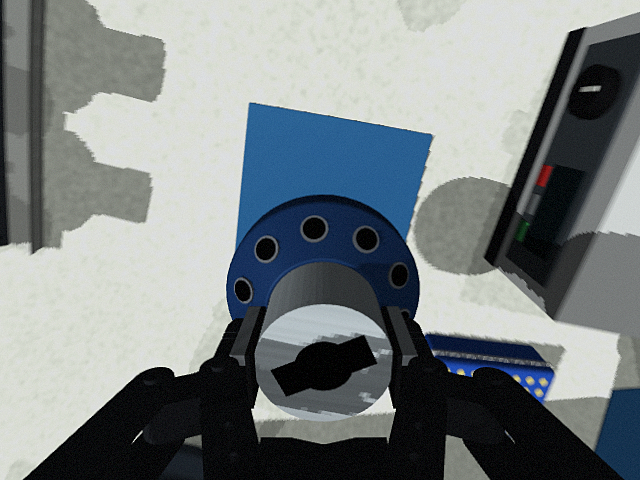

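Run:
```python
from slot import *
c=np.load("w11.npy",allow_pickle=True).item();s=observe();M,p=cls(s)
# use the recorded cam: tool pose from camera
ctR=np.array([[1.12243759e-04,-9.45517541e-01,-3.25571140e-01],[1,1.3e-4,-4.6e-5],[8.7e-5,-3.25571132e-01,9.45517546e-01]]);ctp=np.array([.08493,-.000508,-.143049])
cc=dict(c);cc['origin']=ctp;cc['attitude']=R.from_matrix(ctR).as_rotvec()
q=onz(cc,[(278,384.5),(370,349)],-.033);print(q,q.mean(0),q[1]-q[0]);d=q[1]-q[0];print(np.degrees(np.arctan2(d[1],d[0])))
# hull of face
im=cv2.imread("pics/w11.png");g=cv2.GaussianBlur(cv2.cvtColor(im,cv2.COLOR_BGR2GRAY),(3,3),0)
rows=[(260,365),(389,365),(324,303),(324,421)]
print(onz(cc,rows,-.033))
```

```text
[[-0.00624731 -0.01692106 -0.033     ]
 [ 0.00897309  0.0158511  -0.033     ]] [ 0.00136289 -0.00053498 -0.033     ] [1.52203971e-02 3.27721631e-02 2.77555756e-17]
65.08839986762719
[[ 0.00223702 -0.02297085 -0.033     ]
 [ 0.00223972  0.02291803 -0.033     ]
 [ 0.02697552 -0.00022787 -0.033     ]
 [-0.02327129 -0.00018197 -0.033     ]]
```

Run:
```python
from slot import *
screw([.5787,-.2965,.215],down(91),10)
```

```text
N 10 row [-0.0006  0.0004 -0.1238 -0.0134  0.0267 -0.0012]
mid [ 0.478 -0.189  0.209] z [-0. -0. -1.]
```

>>> {"op": "jog_arm", "data": {"plan": [[0, 0, -0.124, -0.0134, 0.0267, -0.008, 0.2], [0, 0, -0.124, -0.0134, 0.0267, -0.003, 0.2], [0, 0, -0.124, -0.0134, 0.0267, -0.001, 0.2], [0, 0, -0.124, -0.0134, 0.0267, -0.001, 0.2], [0, 0, -0.124, -0.0134, 0.0267, -0.001, 0.2], [0, 0, -0.124, -0.0134, 0.0267, -0.001, 0.2], [0, 0, -0.124, -0.0134, 0.0267, -0.001, 0.2], [0, 0, -0.124, -0.0134, 0.0267, -0.001, 0.2], [0, 0, -0.124, -0.0134, 0.0267, -0.001, 0.2], [0, 0, -0.11, -0.01, 0.02, 0, 0.2]]}}

```text
time_s: 15.95
ee_pos: [0.5776, -0.2969, 0.2194]
ee_rot: [-2.158, -2.275, 0.005]
wrist_force: [0.5, 0.3, -2.3]
opening: 0.571
```

Run:
```python
from slot import *
s=observe();print(s['ee_pos'],s['qpos']);print(delta([.5787,-.2965,.19],down(91)))
```

```text
[ 0.57755476 -0.29688632  0.21937993] [-0.54581483  0.54656427  1.3802323  -0.00173959  1.22115385 -0.59842973]
(array([0.00025921, 0.00134547, 0.02937283]), array([-0.00621117, -0.00212411,  0.0357626 ]))
```

>>> {"op": "jog_arm", "data": {"plan": [[-0.006, -0.002, 0.036, 0, 0.001, 0.015, 0.2], [0, 0, 0, 0, 0, 0.02, 0.2], [0, 0, 0, 0, 0, 0.018, 0.2], [0, 0, 0, 0, 0, 0, 0.2], [0, 0, 0, 0, 0, 0, 0.2]]}}

```text
time_s: 16.45
ee_pos: [0.5796, -0.2981, 0.1602]
ee_rot: [-2.197, -2.241, 0.001]
wrist_force: [1.0, -0.6, -2.4]
opening: 0.568
```

Run:
```python
from slot import *
s=observe();print(s['ee_pos']);print(delta([.5787,-.2965,.155],down(91)))
cv2.imwrite("pics/w12.png",get_image("wrist")[:,:,::-1])
cv2.imwrite("pics/t12.png",cv2.resize(get_image("top")[150:300,360:560,::-1],None,fx=4,fy=4,interpolation=cv2.INTER_CUBIC))
```

```text
[ 0.57960491 -0.29807463  0.16016605]
(array([ 0.00158083, -0.00085847,  0.00517208]), array([-0.00297092, -0.00217741,  0.00218945]))
```

View pics/w12.png

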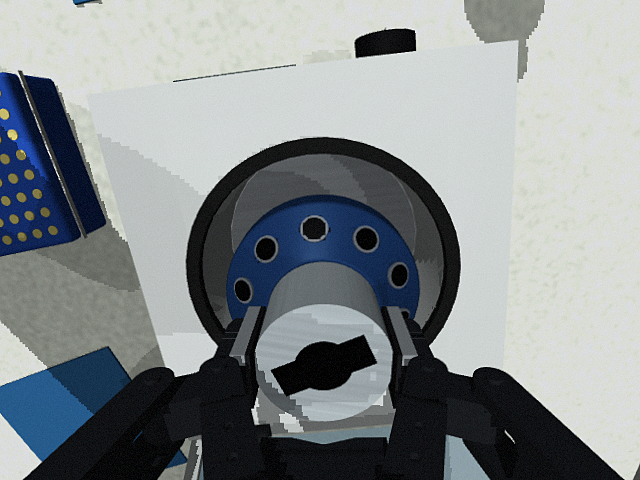

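View pics/t12.png

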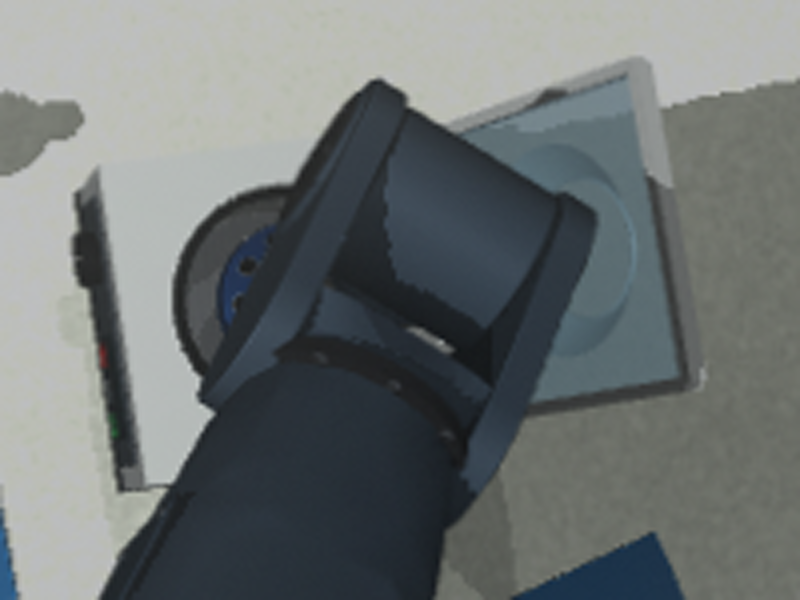

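>>> {"op": "jog_arm", "data": {"plan": [[-0.003, -0.002, 0.002, 0.0016, -0.0008, 0.003, 0.2], [0, 0, 0, 0, 0, 0.003, 0.2], [0, 0, 0, 0, 0, 0, 0.2], [0, 0, 0, 0, 0, 0, 0.2]]}}

```text
time_s: 16.95
ee_pos: [0.5796, -0.2967, 0.1566]
ee_rot: [2.199, 2.238, 0.002]
wrist_force: [0.1, -0.3, -2.2]
opening: 0.568
```

Run:
```python
from slot import *
s=observe();print(s['ee_pos'],s['wrist_force'],s['moment']);print(delta([.5787,-.2965,.15],down(91)))
```

```text
[ 0.5795555  -0.29672319  0.15664614] [ 0.07196502 -0.30198543 -2.17061305] [ 0.02833778 -0.03173844  0.02518061]
(array([ 0.00025367, -0.00087842,  0.00664206]), array([0.00405979, 0.00232883, 0.00013828]))
```

>>> {"op": "jog_arm", "data": {"plan": [[0.003, 0.002, 0, 0.0003, -0.0009, 0.003, 0.2], [0, 0, 0, 0, 0, 0.003, 0.2], [0, 0, 0, 0, 0, 0.002, 0.2], [0, 0, 0, 0, 0, 0, 0.2]]}}

```text
time_s: 17.35
ee_pos: [0.5786, -0.2965, 0.1482]
ee_rot: [2.201, 2.24, 0.001]
wrist_force: [0.3, 0.0, -2.8]
opening: 0.573
```

>>> {"op": "jog_arm", "data": {"plan": [[0, 0, 0, 0, 0, 0.002, 0.2], [0, 0, 0, 0, 0, 0.002, 0.2], [0, 0, 0, 0, 0, 0, 0.2]]}}

```text
time_s: 17.65
ee_pos: [0.5786, -0.2965, 0.1437]
ee_rot: [2.201, 2.24, 0.001]
wrist_force: [0.4, -0.1, -2.9]
opening: 0.565
```

Run:
```python
from slot import *
s=observe();print(s['ee_pos'],s['wrist_force'],s['moment']);print(delta([.5787,-.2965,.14],down(91)))
```

```text
[ 0.57862298 -0.29646438  0.14367785] [ 0.41669052 -0.14813259 -2.85725347] [ 0.02822694  0.03837723 -0.03767024]
(array([-3.63109119e-05,  7.32407910e-05,  3.67792096e-03]), array([0.00085278, 0.00017813, 0.00014692]))
```

>>> {"op": "jog_arm", "data": {"plan": [[0, 0, 0, 0, 0, 0.002, 0.2], [0, 0, 0, 0, 0, 0.002, 0.2], [0, 0, 0, 0, 0, 0, 0.2]]}}

```text
time_s: 17.95
ee_pos: [0.5786, -0.2965, 0.1393]
ee_rot: [2.201, 2.24, 0.001]
wrist_force: [0.0, -0.2, -2.7]
opening: 0.564
```

>>> {"op": "jog_arm", "data": {"plan": [[0, 0, 0, 0, 0, 0.002, 0.2], [0, 0, 0, 0, 0, 0.002, 0.2], [0, 0, 0, 0, 0, 0, 0.2]]}}

```text
time_s: 18.25
ee_pos: [0.5787, -0.2965, 0.135]
ee_rot: [2.201, 2.24, 0.001]
wrist_force: [-0.5, -0.1, -2.7]
opening: 0.568
```

Run:
```python
from slot import *
s=observe();print(s['ee_pos'],s['wrist_force'],s['moment']);print(delta([.5787,-.2965,.13],down(91)))
```

```text
[ 0.57866322 -0.29648552  0.13500887] [-0.51473535 -0.14622688 -2.6963386 ] [-0.04535332  0.00805102 -0.02303784]
(array([-1.39524541e-05,  3.18055773e-05,  5.00890975e-03]), array([9.41834805e-04, 2.34425073e-04, 8.36647650e-05]))
```

>>> {"op": "jog_arm", "data": {"plan": [[0, 0, 0, 0, 0, 0.002, 0.2], [0, 0, 0, 0, 0, 0.002, 0.2], [0, 0, 0, 0, 0, 0, 0.2]]}}

```text
time_s: 18.55
ee_pos: [0.5787, -0.2965, 0.1307]
ee_rot: [2.201, 2.24, 0.001]
wrist_force: [0.6, -0.6, -2.1]
opening: 0.569
```

>>> {"op": "jog_arm", "data": {"plan": [[0, 0, 0, 0, 0, 0.002, 0.2], [0, 0, 0, 0, 0, 0.0015, 0.2], [0, 0, 0, 0, 0, 0, 0.2]]}}

```text
time_s: 18.85
ee_pos: [0.5787, -0.2965, 0.1268]
ee_rot: [2.201, 2.24, 0.001]
wrist_force: [-0.7, -0.8, -3.9]
opening: 0.573
```

>>> {"op": "jog_arm", "data": {"plan": [[0, 0, 0, 0, 0, 0.0015, 0.2], [0, 0, 0, 0, 0, 0, 0.2]]}}

```text
time_s: 19.05
ee_pos: [0.5787, -0.2965, 0.1252]
ee_rot: [2.201, 2.24, 0.001]
wrist_force: [1.0, -0.3, -2.5]
opening: 0.567
```

>>> {"op": "jog_arm", "data": {"plan": [[0, 0, 0, 0, 0, 0.0015, 0.2], [0, 0, 0, 0, 0, 0, 0.2]]}}

```text
time_s: 19.25
ee_pos: [0.5788, -0.2965, 0.1236]
ee_rot: [2.201, 2.24, 0.001]
wrist_force: [0.7, -0.1, -2.1]
opening: 0.565
```

>>> {"op": "jog_arm", "data": {"plan": [[0, 0, 0, 0, 0, 0.0015, 0.2], [0, 0, 0, 0, 0, 0, 0.2]]}}

```text
time_s: 19.45
ee_pos: [0.5788, -0.2965, 0.122]
ee_rot: [2.201, 2.24, 0.001]
wrist_force: [-0.4, 0.4, -2.9]
opening: 0.57
```

>>> {"op": "jog_arm", "data": {"plan": [[0, 0, 0, 0, 0, 0.0015, 0.2], [0, 0, 0, 0, 0, 0.0015, 0.2], [0, 0, 0, 0, 0, 0, 0.2]]}}

```text
time_s: 19.75
ee_pos: [0.5788, -0.2966, 0.1188]
ee_rot: [2.201, 2.24, 0.001]
wrist_force: [0.9, -0.6, -2.2]
opening: 0.572
```

>>> {"op": "jog_arm", "data": {"plan": [[0, 0, 0, 0, 0, 0.0015, 0.2], [0, 0, 0, 0, 0, 0.0015, 0.2], [0, 0, 0, 0, 0, 0, 0.2]]}}

```text
time_s: 20.05
ee_pos: [0.5788, -0.2965, 0.1155]
ee_rot: [2.201, 2.24, 0.001]
wrist_force: [0.3, -0.9, -3.6]
opening: 0.57
```

>>> {"op": "jog_arm", "data": {"plan": [[0, 0, 0, 0, 0, 0.0015, 0.2], [0, 0, 0, 0, 0, 0.0015, 0.2], [0, 0, 0, 0, 0, 0, 0.2]]}}

```text
time_s: 20.35
ee_pos: [0.5788, -0.2966, 0.1122]
ee_rot: [2.201, 2.24, 0.001]
wrist_force: [0.8, 0.1, -1.7]
opening: 0.568
```

>>> {"op": "jog_arm", "data": {"plan": [[0, 0, 0, 0, 0, 0.0015, 0.2], [0, 0, 0, 0, 0, 0, 0.2]]}}

```text
time_s: 20.55
ee_pos: [0.5788, -0.2966, 0.1105]
ee_rot: [2.201, 2.24, 0.001]
wrist_force: [0.4, -0.7, -2.7]
opening: 0.571
```

>>> {"op": "jog_arm", "data": {"plan": [[0, 0, 0, 0, 0, 0.001, 0.2], [0, 0, 0, 0, 0, 0, 0.2]]}}

```text
time_s: 20.75
ee_pos: [0.5789, -0.2966, 0.1097]
ee_rot: [2.201, 2.24, 0.001]
wrist_force: [0.6, 0.1, -2.6]
opening: 0.567
```

>>> {"op": "jog_arm", "data": {"plan": [[0, 0, 0, 0, 0, 0.001, 0.2], [0, 0, 0, 0, 0, 0, 0.2]]}}

```text
time_s: 20.95
ee_pos: [0.5791, -0.2968, 0.1098]
ee_rot: [2.2, 2.239, 0.001]
wrist_force: [0.0, -1.1, -3.2]
opening: 0.57
```

>>> {"op": "jog_arm", "data": {"plan": [[0, 0, 0, 0, 0, 0, 0.62], [0, 0, 0, 0, 0, 0, 0.7], [0, 0, 0, 0, 0, 0, 0.85], [0, 0, 0, 0, 0, 0, 1], [0, 0, 0, 0, 0, 0, 1], [0, 0, 0, 0, 0, 0, 1], [0, 0, 0, 0, 0, -0.005, 1], [0, 0, 0, 0, 0, -0.015, 1], [0, 0, 0, 0, 0, -0.03, 1], [0, 0, 0, 0, 0, -0.03, 1]]}}

```text
time_s: 21.95
ee_pos: [0.5778, -0.2961, 0.191]
ee_rot: [-2.2, -2.239, 0.001]
wrist_force: [0.3, 0.1, -0.1]
opening: 0.996
```

>>> {"op": "jog_arm", "data": {"plan": [[0, 0, 0, 0, 0, -0.03, 1], [0, 0, 0, 0, 0, -0.02, 1], [0, 0, 0, 0, 0, 0, 1], [0, 0, 0, 0, 0, 0, 1]]}}

```text
time_s: 22.35
ee_pos: [0.5791, -0.2968, 0.2519]
ee_rot: [2.196, 2.236, 0.003]
wrist_force: [-0.1, 0.5, -0.2]
opening: 0.998
```

Run:
```python
from slot import *
print(cls(observe())[1],observe()['wrist_force'])
c=get_calibration("wrist");np.save("w13.npy",c,allow_pickle=True);cv2.imwrite("pics/w13.png",get_image("wrist")[:,:,::-1])
cv2.imwrite("pics/s13.png",cv2.resize(get_image("scene")[180:320,120:340,::-1],None,fx=3.6,fy=3.6,interpolation=cv2.INTER_CUBIC))
```

```text
[ 0.57910984 -0.29679942  0.25193734] [-0.11141057  0.52100805 -0.22307483]
```

View pics/w13.png

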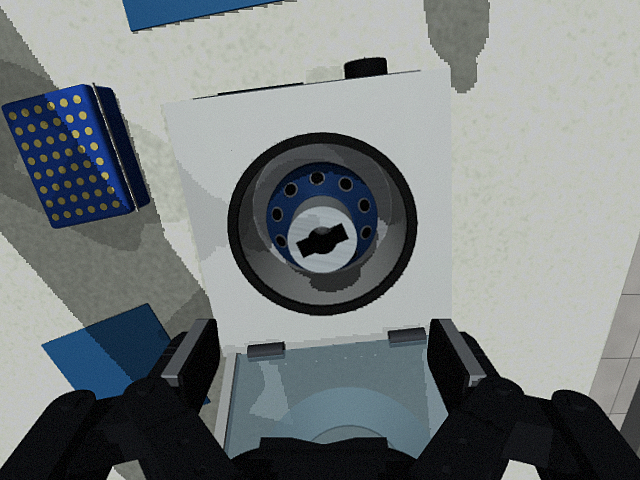

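View pics/s13.png

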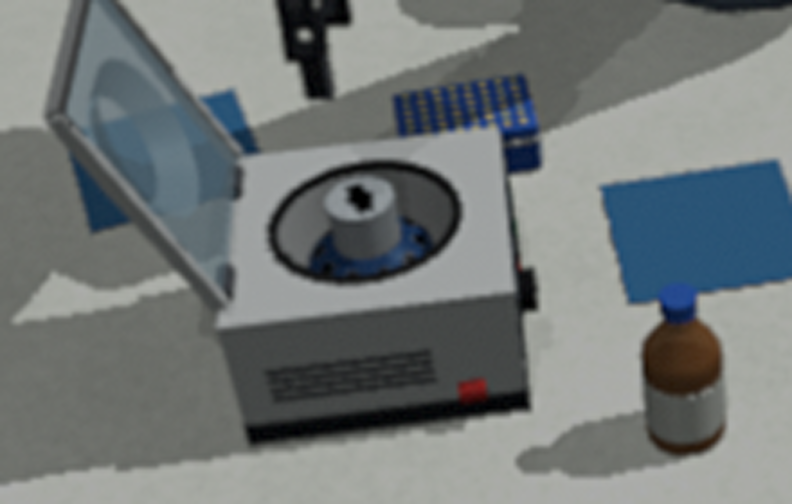

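Run:
```python
from slot import *
c=np.load("w13.npy",allow_pickle=True).item()
for z in (.142,.158): slot(c,cv2.imread("pics/w13.png"),280,190,88,z,110)
t=get_image("top")[:,:,::-1].copy();cv2.imwrite("pics/t13.png",t)
s=get_image("scene")[:,:,::-1].copy()
cs=get_calibration("scene");cw=c
# scene face centre in s13 crop (361,196)
u=np.array((361,199))/3.6+[120,180]; print(tri(cs,u,cw,(322.3,239)))
print(observe()['time_s'])
```

```text
((41.78218460083008, 48.98966598510742), (66.56041717529297, 68.89205932617188), 90.05351257324219)
face circle ((0.5776132345199585, -0.2962494194507599), 0.025324562564492226)
slot [ 0.57782757 -0.29632872] -155.78773757221947 0.03574139455363736 0.020246982799230057
((41.78218460083008, 48.98966598510742), (66.56041717529297, 68.89205932617188), 90.05351257324219)
face circle ((0.5774819254875183, -0.2909524440765381), 0.023727059364318848)
slot [ 0.57768273 -0.29102673] -155.78773757221947 0.033477853402091286 0.01896471949268999
(array([ 0.57818967, -0.29465926,  0.13898837]), np.float64(0.00330016191812851))
22.55
```

View pics/t13.png

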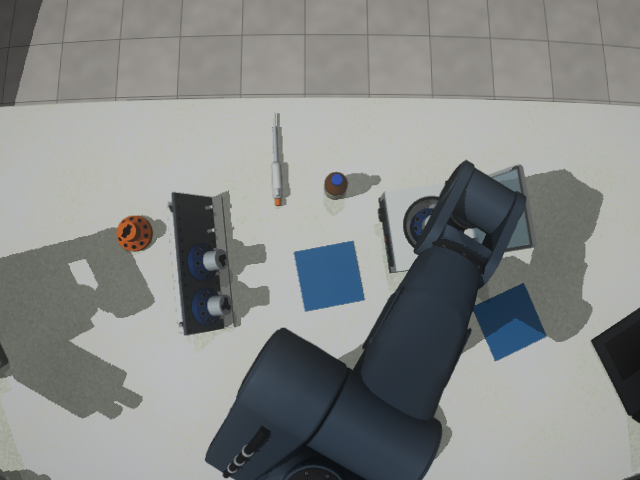

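```bash
python3 -c "
from workcell import *
print(finish_job())"
```

```text
the job is handed in; nothing more can be done
None
```

The rotor with two opposite keyways is seated on the centrifuge spindle and let go, and the job is handed in at about 22.6 s. It was the board's far place, away from the robot. I stood it on the left blue mat and released it, then took it afresh by the boss from above. Before lowering, I turned it about 71° to match the keys, which I measured at about 26° from the world x axis. The keys dropped straight in, so no searching was needed.

**Checks that agreed:**
- **Height:** the boss face measures 25.3 mm in radius at the home height, against 25 mm expected; at the unaligned height it would read 23.7 mm. The downward motion also stopped at the expected height, within 1 mm.
- **Position:** its centre is about (0.578, -0.296), within roughly 1.5 mm of the measured spindle axis.
- **Other things:** in the last top view the other two rotors, the bottle and the pipette show at the same pixels as at the start. The arm hid the tip box there, but the last scene and wrist views show it in place.

**Checks that were weaker:**
- **Height, second method:** comparing the scene and wrist views put the face at 139 mm instead of 142 mm. The two sight lines missed each other by 3.3 mm, so I relied on the size check.
- **Contact force:** the wrist force hardly changed when the rotor touched the mat or the shoulder, so I judged contact there mainly by the stalled motion.

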